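# Top up the egg tray and stack the emptied one

### The job

Make one full egg tray out of the two part-filled ones. Put the salt shaker and the clear cover that stand over the last egg on the wooden board out of the way, move that egg into the empty cup of the open tray, and nest the emptied tray, cups up, on the stack of empty trays. Then put the cover on the full tray, properly seated inside its rim, and stand the salt shaker back on top of the cover; neither an egg nor the salt shaker may be tipped over on the way.

Things in the scene. Friction and masses are not known exactly. Their poses are not given: they have to be found in the camera images.
- open_tray: the open egg tray with three eggs: fixed, off-white plastic, one row of four cups, 207 x 65 x 24 mm; origin at the centre of its underside, x along the row. Cups: 34 mm holes at x = -70.5, -23.5, 23.5, 70.5 mm, y = 0, in a deck 20 mm above the origin; a seated egg's lower end is 11 mm above the origin. Rim round the deck: top at 24 mm, inside 202 x 60 mm. The cover fits inside it.
- covered_tray: the covered egg tray, loose, 80 g, same make and frame as the open tray; one egg sits in one of its cups under the clear cover. Grip it across its 65 mm width at mid-length, on the deck edge 14 to 24 mm above its underside. Its foot below, 190 x 48 x 14 mm, nests inside the rim of a tray beneath (6 mm play all round), its underside then on that tray's deck.
- tray_stack: the stack of empty egg trays, fixed: two nested trays of the same make, no eggs, 207 x 65 x 44 mm; origin at the centre of the underside of the lowest, x along the row; upper deck 40 mm and upper rim 44 mm above the origin. A third tray nested on it has its own origin 40 mm above this one.
- bread_board: the wooden board for setting things down, fixed, 240 x 140 x 16 mm, empty at the start; origin at the centre of its underside (its top is 16 mm above), x along its 240 mm.
- tray_cover: the clear plastic cover, loose, about 90 g: an upside-down trough 196 x 54 x 57 mm with 2.5 mm walls and a flat top, symmetric under a half turn; on the deck of the covered tray at the start (3 mm play inside the rim). Origin at the centre of its open underside, x along its length, z up; its top is 57 mm above the origin. Grip it across its 54 mm width.
- salt: the glass salt shaker with grey top, loose, about 100 g, upright on the cover at the start; 44 mm in diameter for the lower 70 mm, 90 mm high with its narrower top (34 mm); origin at the centre of its underside, z up.
- egg_1: one of four like brown hen's eggs, loose, 60 g, 43 mm at the widest, 56 mm high, standing blunt end down; origin at the lower end, z towards the upper end, widest 24 mm above the origin. Three stand in the open tray and one in the covered tray; which is which varies.
- egg_2: one of four like brown hen's eggs, loose, 60 g, 43 mm at the widest, 56 mm high, standing blunt end down; origin at the lower end, z towards the upper end, widest 24 mm above the origin. Three stand in the open tray and one in the covered tray; which is which varies.
- egg_3: one of four like brown hen's eggs, loose, 60 g, 43 mm at the widest, 56 mm high, standing blunt end down; origin at the lower end, z towards the upper end, widest 24 mm above the origin. Three stand in the open tray and one in the covered tray; which is which varies.
- egg_4: one of four like brown hen's eggs, loose, 60 g, 43 mm at the widest, 56 mm high, standing blunt end down; origin at the lower end, z towards the upper end, widest 24 mm above the origin. Three stand in the open tray and one in the covered tray; which is which varies.

How it is judged:
By the outcome, as a careful person would: the job done as asked, in the order asked, and still so for the second after the job is handed in, with the robot touching nothing.
It also fails if it takes over 120 s, if anything falls off the work surface, if the arm or the gripper's body presses on something with over 40 N, if the wrist force passes 120 N, or if a joint passes its speed limit or range.

### The arm

A 6-joint arm with a two-finger parallel gripper is mounted at the origin on a cart in front of the work surface, level with it; the furniture and walls round the work are solid. World frame = base frame: x ahead of the robot, y to its left, z up, the work surface at z = 0. Lengths are in m, angles in rad, forces in N, time in s.
With the tool pointing down it reaches from about 0.35 to 0.975 m from the base axis. Payload 4.9 kg.
Tool frame: the origin (TCP) lies midway between the tips of the shut fingers; the grasp point (between the pads) lies 19 mm behind it; z points along the fingers, y is the line along which they close (so a half turn about z gives the same grasp; the last joint's range is limited). The gripper opens to 85 mm and grips with 20 to 120 N. Pads are 22 mm wide; open, the fingers measure 114 mm over their backs; the gripper's body (76 mm by 85 mm) begins 54 mm behind the grasp point. The pads swing forward as they close: fully open they stand 13 mm farther back than shut.
Start: joints at [-1.463, 0.053, 1.613, -0, 1.476, -0.119], TCP at [0.141, -0.609, 0.231] pointing down, gripper open.
Joint ranges: [-3.01, 3.01], [-1.01, 2.22], [0.06, 2.58], [-1.02, 4.17], [0.09, 2.62], [-3.14, 3.14]. Speed limits (rad/s): [2.57, 2.57, 3.14, 3.14, 3.14, 3.14].

### API

Orientations are given as a unit quaternion [w, x, y, z].
In Python, from plant import manip gives the robot as it stands.
- The arm moves only by the tool move_arm, never from a script. Its argument "increments" is one flat list of numbers, 5 for each row, row after row: the shift along the tool's x, y, z in mm, then the turn about the tool's z in rad, then the opening, from 0 (shut) to 1 (fully open). In form: [tx, ty, tz, spin, jaw, tx, ty, tz, spin, jaw, ...]. A call has 1 to 8 rows; each row shifts and turns the commanded pose from where the row before left it, along the tool's axes as they then stand; what a row does not reach is not made up. A row lasts 1/12 s, in which the tool goes at most 41.7 mm and 7.16 degrees, less where a joint would pass 70% of its speed; a pose out of reach is approached as far as the arm can. A call with a gripper value outside its range is refused whole. The fingers move at their own pace and stop on an object; the grip force is fixed at half the most. Time passes only in rows, so rows that do not move let the fingers close. It gives the time, the measured TCP pose, the force, the opening and the grip force at its end, in the units of the state.
- manip.state(): the state, without advancing time (a new reading comes with each control period).
- manip.grab_frame(name): name is "side" or "top"; returns a dict with "image" (480x640x3 uint8, blue, green, red), "fov_y" (degrees; the focal length in pixels is half the picture's height over the tangent of half this angle, whatever the lens; pixels are square), "cx", "cy" (the principal point, pixels), "eye" and "rotation" of the camera in the world. Camera axes: x right, y down, z forward; pixel columns grow to the right and rows downward; lengths in m; the calibration is good to about 2 mm. A picture is of the moment at which its call begins. There is no depth.
- manip.job_done(): hands the job in; it is judged then, once.
The state is a dict: "time": time; "joint_pos": joint angles; "joint_vel": joint speeds; "joint_efforts": joint torques, N m; "tool_pos": TCP position; "tool_rot": TCP orientation; "contact_force": force on the tool from outside, world axes, zero at the start; "ft_torque": the same for the moment, N m; "gripper_width": opening from 0.0 (shut) to 1.0 (fully open); "grasp_force": force on a finger pad.
Only numpy, scipy, OpenCV 4.12 (cv2) and the standard library are available. Lean on these libraries where they do the work, as an engineer would, in place of code of your own. Each camera call takes 0.05 s, during which the arm holds its last target. There are 200 camera calls.

## Working session

There is one attempt and no reset: what is moved stays moved. The work goes in short steps, Python scripts to look and compute and a tool call to move; the robot and the scene stay as the last step left them, time stands still between calls to the robot, and variables do not carry over. Pictures are saved under pics/ and viewed, at most 14 in all, crops included, and the job is handed in when it is done.

Besides the shell and the picture viewer there is one more tool, called after "Call:" as name(argument=value, ...) on one line, values as JSON. move_arm: Moves the arm, as the interface text tells. Its arguments: {"type":"object","properties":{"increments":{"type":"array"}},"required":["increments"]}

```bash
mkdir -p pics; ls; cat > h.py <<'E'
import numpy as np, cv2
from plant import manip
def snap(n,f):
    d=manip.grab_frame(n); cv2.imwrite('pics/'+f,d['image'])
    return d
E
python3 - <<'E'
from h import *
for n in('side','top'):
    d=snap(n,n+'0.png'); print({k:(np.round(v,4).tolist() if k!='image' else v.shape) for k,v in d.items()})
    np.savez(n+'0.npz',**d)
print(manip.state())
E
```

```text
pics
{'image': (480, 640, 3), 'fov_y': 47.3988, 'cx': 323.8124, 'cy': 237.6102, 'eye': [0.55, -0.8939, 0.7434], 'rotation': [-0.4015, 0.9158, 0.0054, -0.009]}
{'image': (480, 640, 3), 'fov_y': 46.8648, 'cx': 321.3991, 'cy': 235.4814, 'eye': [0.4719, -0.1677, 1.0104], 'rotation': [0.0281, -0.7018, 0.7117, -0.0159]}
{'time': 0.1, 'joint_pos': array([-1.46299054e+00,  5.33032635e-02,  1.61417782e+00, -6.59441364e-06,
        1.47596993e+00, -1.19000129e-01]), 'joint_vel': array([-1.24624760e-03, -1.18334219e-03, -3.04299726e-03, -9.96286101e-05,
        6.68676837e-04,  1.06472120e-05]), 'joint_efforts': array([-2.44549719e-04, -3.94901884e+01, -3.71362209e+01, -1.00209220e-04,
        3.95140683e-03,  9.91248726e-06]), 'tool_pos': array([ 0.14047885, -0.60842865,  0.23016562]), 'tool_rot': array([-9.29181632e-04,  9.93576308e-01,  1.13160314e-01,  1.91868855e-06]), 'contact_force': array([-0.49251069,  0.52079561, -0.82998092]), 'ft_torque': array([-0.00072688, -0.00860662,  0.03263908]), 'grasp_force': 0.0, 'gripper_width': 1.000226475996769}
```

View pics/top0.png

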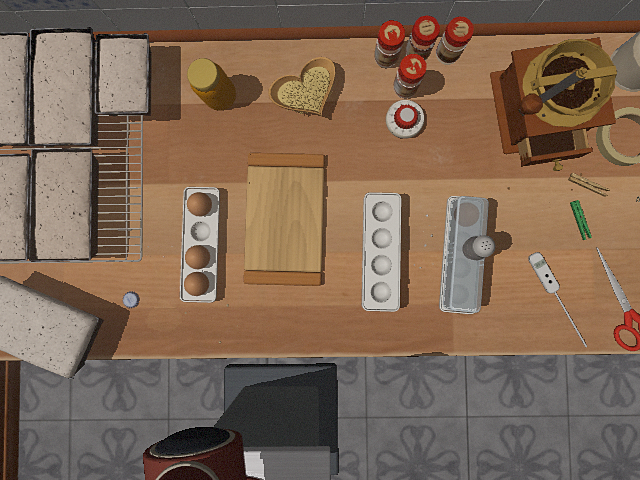

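View pics/side0.png

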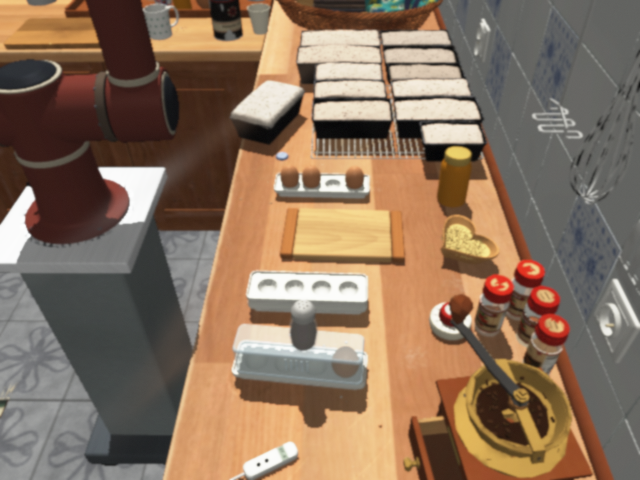

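The top view shows the open tray at (201,244) with its empty cup at (201,231), the board at (286,219), the stack at (382,252) and the covered tray at (465,254). The salt is at about (483,246). The side view shows the covered egg at about (347,360), which is the +x end.

```bash
python3 - <<'E'
import cv2
a=cv2.imread('pics/top0.png')[145:325,170:510]; cv2.imwrite('pics/topc.png',cv2.resize(a,(800,424),interpolation=cv2.INTER_CUBIC))
b=cv2.imread('pics/side0.png')[150:410,220:420]; cv2.imwrite('pics/sidec.png',cv2.resize(b,(460,598),interpolation=cv2.INTER_CUBIC))
E
```

```text
(no output)
```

View pics/topc.png

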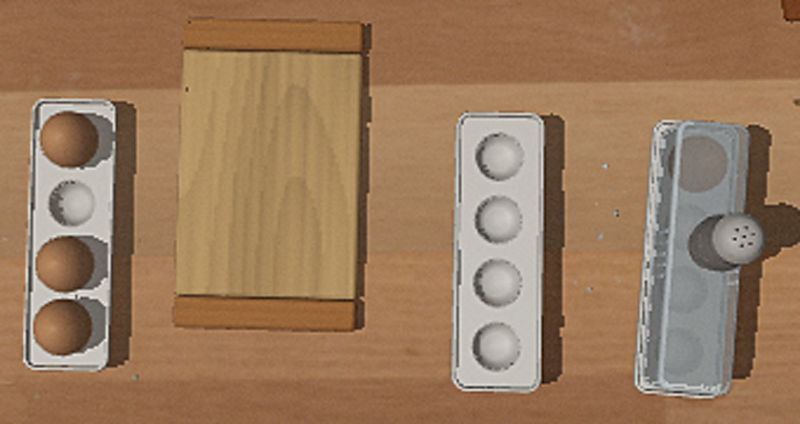

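View pics/sidec.png

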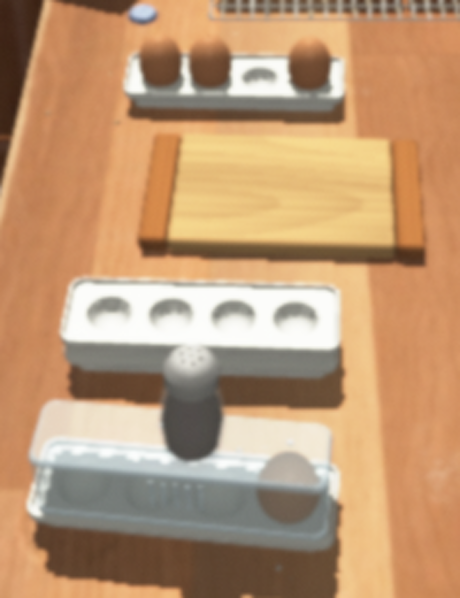

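The crops give me rim corners, cup centres and the salt's top and base. I'll fit poses to these.

```bash
cat >> h.py <<'E'
from scipy.spatial.transform import Rotation as R
from scipy.optimize import least_squares
import os
C={}
for n in('top','side'):
    if os.path.exists(n+'0.npz'): C[n]={k:v for k,v in np.load(n+'0.npz').items()}
def proj(n,P):
    c=C[n]; q=c['rotation']; r=R.from_quat([q[1],q[2],q[3],q[0]])
    p=r.inv().apply(np.atleast_2d(P)-c['eye']); f=240/np.tan(np.radians(c['fov_y'])/2)
    return p[:,:2]/p[:,2:]*f+[c['cx'],c['cy']]
def ray(n,uv,z):
    c=C[n]; q=c['rotation']; r=R.from_quat([q[1],q[2],q[3],q[0]]); f=240/np.tan(np.radians(c['fov_y'])/2)
    d=r.apply([(uv[0]-c['cx'])/f,(uv[1]-c['cy'])/f,1]); return c['eye']+d*(z-c['eye'][2])/d[2]
def fit(obs,x0):
    # obs: list of (cam,local xyz,uv)
    def res(x):
        P=R.from_euler('z',x[2]).apply([o[1] for o in obs])+[x[0],x[1],0]
        return np.array([proj(o[0],p)[0]-o[2] for o,p in zip(obs,P)]).ravel()
    s=least_squares(res,x0,loss='soft_l1'); return s.x,s.fun.reshape(-1,2)
E
cat > m.py <<'E'
from h import *
T=lambda x,y:('top',(170+x/2.353,145+y/2.356))
S=lambda x,y:('side',(220+x/2.3,150+y/2.3))
def ob(t,p): return (t[0],p,t[1])
def rim(L,W,z,pts): # order top image TL,TR,BL,BR -> (+x,+y),(+x,-y),(-x,+y),(-x,-y)
    return [ob(t,(sx*L/2,sy*W/2,z)) for t,(sx,sy) in zip(pts,[(1,1),(1,-1),(-1,1),(-1,-1)]) if t]
cx=[.0705,.0235,-.0235,-.0705]
sets={
'openT':rim(.207,.065,.024,[T(33,100),T(113,102),T(25,368),T(106,371)])+[ob(T(72,203),(.0235,0,.02))],
'openS':rim(.207,.065,.024,[S(345,58),S(343,95),S(128,57),S(131,97)])+[ob(S(260,76),(.0235,0,.02))],
'stackT':rim(.207,.065,.044,[T(458,114),T(543,115),T(452,390),T(538,390)])+[ob(T(x,y),(c,0,.04)) for c,(x,y) in zip(cx,[(499,157),(498,219),(497,283),(497,347)])],
'stackS':rim(.207,.065,.044,[S(336,287),S(340,345),S(70,282),S(64,343)])+[ob(S(x,y),(c,0,.04)) for c,(x,y) in zip(cx,[(296,319),(233,317),(171,315),(109,314)])],
'boardT':rim(.24,.14,.016,[T(186,17),T(365,22),T(173,325),T(356,330)]),
'boardS':rim(.24,.14,.016,[S(414,139),S(423,250),S(156,134),S(140,240)]),
'covT':rim(.207,.065,.024,[T(657,122),None,T(636,390),None]),
'cov_coverT':rim(.196,.054,.077,[T(678,123),T(748,125),T(658,392),T(727,396)]),
'cov_coverS':rim(.196,.054,.077,[S(330,424),S(325,490),S(48,403),S(32,466)]),
}
for k in('open','stack','board','cov_cover'): sets[k+'B']=sets[k+'T']+sets[k+'S']
for k,o in sets.items():
    x,f=fit(o,[.5,-.1,0]); print(k,np.round(x,4),'rms px',np.round(np.sqrt((f**2).sum(1)),1))
for nm,a,b,z in(('salttop',T(740,238),S(191,357),.167),('saltbase',T(713,246),S(192,438),.077)):
    print(nm,ray('top',a[1],z)[:2],ray('side',b[1],z)[:2])
E
python3 m.py
```

```text
openT [ 0.5206  0.0673 -0.0304] rms px [1.  1.6 1.4 1.  0.3]
openS [0.522  0.0632 0.0115] rms px [1.8 1.8 0.7 2.9 1.2]
stackT [ 0.5024 -0.2561 -0.0371] rms px [1.3 0.9 0.5 1.6 0.1 0.3 0.  0.5]
stackS [ 0.5029 -0.258  -0.0129] rms px [2.1 1.4 1.1 2.4 0.6 0.1 0.4 0.5]
boardT [ 0.5662 -0.0852 -0.0446] rms px [0.9 0.9 0.6 1. ]
boardS [ 0.565  -0.0869 -0.0376] rms px [1.8 1.6 1.6 2.2]
covT [ 0.4952 -0.402  -0.1047] rms px [1.3 1.2]
cov_coverT [ 0.4946 -0.3988 -0.101 ] rms px [2.4 1.  1.3 2.3]
cov_coverS [ 0.4965 -0.4026 -0.0888] rms px [2.4 2.7 2.9 3.7]
openB [ 0.5209  0.0666 -0.0227] rms px [1.1 1.8 1.  1.7 0.1 1.7 0.8 2.5 4.2 0.5]
stackB [ 0.5026 -0.2568 -0.0289] rms px [1.3 1.1 0.8 2.  0.2 0.4 0.5 0.3 2.  1.5 2.3 2.8 0.7 0.5 0.4 0.6]
boardB [ 0.5659 -0.0856 -0.0432] rms px [0.7 0.9 0.9 1.2 2.4 1.9 1.4 1.9]
cov_coverB [ 0.4949 -0.4008 -0.0966] rms px [2.1 2.  0.2 3.5 1.8 1.3 4.2 4.7]
salttop [ 0.50484924 -0.40069162] [ 0.50610651 -0.40542185]
saltbase [ 0.50293849 -0.40620869] [ 0.50299783 -0.39763198]
```

```bash
cat >> h.py <<'E'
def yaw():
    q=manip.state()['tool_rot']; v=R.from_quat([q[1],q[2],q[3],q[0]]).apply([1,0,0]); return np.arctan2(v[1],v[0])
def plan(wps,vmax=36,start=None):
    """wps: (x,y,z[m],yaw,jaw,hold rows); prints calls of <=8 rows"""
    s=manip.state(); p=s['tool_pos']*1000; a=yaw()
    if start is not None: p,a=np.array(start[:3])*1000,start[3]
    rows=[]
    for x,y,z,w,j,h in wps:
        t=np.array([x,y,z])*1000; L=np.linalg.norm(t-p)
        n=max(int(np.ceil(L/vmax)),int(np.ceil(abs(w-a)/.11)),1 if L>.4 else 0)
        if L>70: n+=1
        wt=np.ones(n)
        if n>2: wt[0]=wt[-1]=.5
        cum=np.cumsum(wt)/wt.sum() if n else []
        p0,a0=p.copy(),a
        for k in range(n):
            d=p0+(t-p0)*cum[k]-p; sp=round(-(a0+(w-a0)*(k+1)/n-a),2)
            c,s_=np.cos(a),np.sin(a)
            r=np.round([d[0]*c+d[1]*s_, d[0]*s_-d[1]*c, -d[2]])
            p=p+[r[0]*c+r[1]*s_, r[0]*s_-r[1]*c, -r[2]]; a-=sp
            rows.append([int(v) for v in r]+[sp,j])
        rows+=[[0,0,0,0,j]]*h
    for i in range(0,len(rows),8): print(str(sum(rows[i:i+8],[])).replace(' ',''))
    print('end',np.round(p,1),round(a,3),len(rows))
def st():
    s=manip.state(); print('t',round(s['time'],2),'tcp',np.round(s['tool_pos']*1000,1),'yaw',round(yaw(),4),'w',round(s['gripper_width'],3),'F',np.round(s['contact_force'],1),'g',round(s['grasp_force'],1))
E
python3 -c "
from h import *
plan([(.504,-.402,.19,-.10,1,0),(.504,-.402,.106,-.10,1,1)])"
```

```text
[17,-5,2,np.float64(0.03),1,33,-11,3,np.float64(0.02),1,33,-12,3,np.float64(0.03),1,32,-12,4,np.float64(0.02),1,32,-13,3,np.float64(0.03),1,32,-15,3,np.float64(0.02),1,32,-14,4,np.float64(0.03),1,31,-16,3,np.float64(0.02),1]
[30,-16,3,np.float64(0.03),1,31,-18,4,np.float64(0.02),1,30,-18,3,np.float64(0.03),1,29,-18,3,np.float64(0.02),1,14,-10,2,np.float64(0.03),1,0,0,14,np.float64(-0.0),1,0,0,28,np.float64(-0.0),1,0,0,28,np.float64(-0.0),1]
[0,0,14,np.float64(-0.0),1,0,0,0,0,1]
end [ 503.6 -402.1  106.2] -0.103 18
```

```bash
sed -i 's/sp=round(-(a0/sp=0.0+round(float(-(a0/; s/-a),2)$/-a)),2)/' h.py; grep -n "sp=" h.py
```

```text
41:            d=p0+(t-p0)*cum[k]-p; sp=0.0+round(float(-(a0+(w-a0)*(k+1)/n-a)),2)
```

Call:
move_arm(increments=[17, -5, 2, 0.03, 1, 33, -11, 3, 0.02, 1, 33, -12, 3, 0.03, 1, 32, -12, 4, 0.02, 1, 32, -13, 3, 0.03, 1, 32, -15, 3, 0.02, 1, 32, -14, 4, 0.03, 1, 31, -16, 3, 0.02, 1])

```text
time: 0.77
tool_pos: [0.3692, -0.4787, 0.2055]
tool_rot: [-0.0, 1.0, 0.013, -0.0]
contact_force: [-0.0, -0.2, -0.4]
gripper_width: 0.999
grasp_force: 0.0
```

Call:
move_arm(increments=[30, -16, 3, 0.03, 1, 31, -18, 4, 0.02, 1, 30, -18, 3, 0.03, 1, 29, -18, 3, 0.02, 1, 14, -10, 2, 0.03, 1, 0, 0, 0, 0, 1, 0, 0, 0, 0, 1])

```text
time: 1.35
tool_pos: [0.5039, -0.4018, 0.1904]
tool_rot: [-0.0, 0.999, -0.05, -0.001]
contact_force: [-1.6, -0.1, -0.7]
gripper_width: 0.998
grasp_force: 0.0
```

Call:
move_arm(increments=[0, 0, 14, 0, 1, 0, 0, 28, 0, 1, 0, 0, 28, 0, 1, 0, 0, 14, 0, 1, 0, 0, 0, 0, 1])

```text
time: 1.77
tool_pos: [0.5001, -0.401, 0.1015]
tool_rot: [-0.003, 0.999, -0.052, -0.004]
contact_force: [-0.6, 1.0, -1.4]
gripper_width: 1.001
grasp_force: 0.0
```

Call:
move_arm(increments=[0, 0, 0, 0, 0.6, 0, 0, 0, 0, 0.55, 0, 0, 0, 0, 0.5, 0, 0, 0, 0, 0.3, 0, 0, 0, 0, 0, 0, 0, 0, 0, 0])

```text
time: 2.27
tool_pos: [0.5048, -0.4036, 0.11]
tool_rot: [0.001, 0.999, -0.052, 0.001]
contact_force: [-0.6, 1.4, 4.9]
gripper_width: 0.438
grasp_force: 59.7
```

```bash
python3 - <<'E'
from h import *
st()
a=snap('side','a1.png')['image'][250:420,180:400]; b=snap('top','b1.png')['image'][150:320,400:560]
a=cv2.resize(a,(517,400));b=cv2.resize(b,(376,400))
cv2.imwrite('pics/ab1.png',cv2.resize(np.hstack([a,b]),(800,358)))
E
```

```text
t 2.27 tcp [ 504.8 -403.6  110. ] yaw -0.1031 w 0.438 F [-0.6  1.4  4.9] g 59.7
```

View pics/ab1.png

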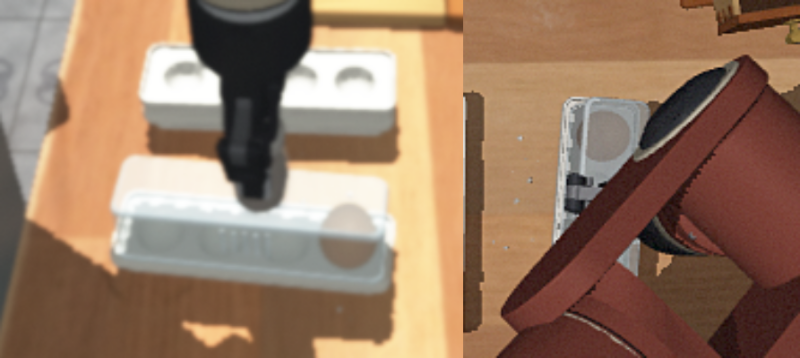

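The salt is between the fingers and still upright on the cover. The egg is at the +x end. I'll let it settle.

Call:
move_arm(increments=[0, 0, 0, 0, 0, 0, 0, 0, 0, 0, 0, 0, 0, 0, 0, 0, 0, 0, 0, 0])

```text
time: 2.7
tool_pos: [0.5048, -0.4035, 0.11]
tool_rot: [0.001, 0.999, -0.051, 0.001]
contact_force: [-1.5, 1.1, 6.5]
gripper_width: 0.432
grasp_force: 59.7
```

Call:
move_arm(increments=[0, 0, -6, 0, 0, 0, 0, -15, 0, 0, 0, 0, -25, 0, 0, 0, 0, -15, 0, 0, 0, 0, 0, 0, 0, 0, 0, 0, 0, 0])

```text
time: 3.2
tool_pos: [0.5043, -0.4034, 0.1703]
tool_rot: [0.001, 0.999, -0.052, 0.001]
contact_force: [0.8, -0.1, -1.0]
gripper_width: 0.435
grasp_force: 59.5
```

```bash
python3 - <<'E'
from h import *
st()
a=snap('side','a2.png')['image'][200:420,180:400]
cv2.imwrite('pics/a2c.png',cv2.resize(a,(550,550)))
E
```

```text
t 3.2 tcp [ 504.3 -403.4  170.3] yaw -0.1032 w 0.435 F [ 0.8 -0.1 -1. ] g 59.5
```

View pics/a2c.png

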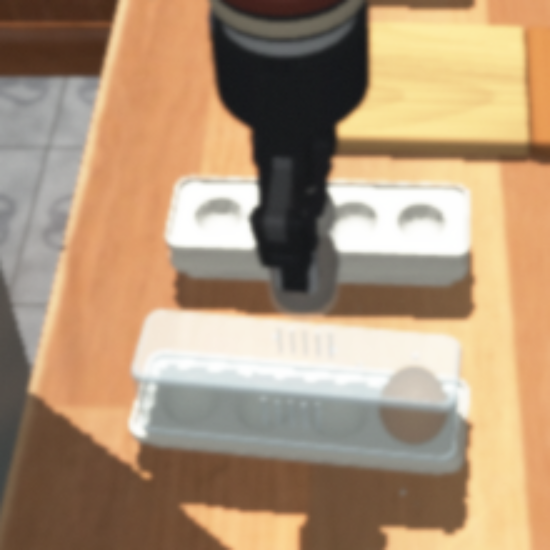

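```bash
python3 -c "
from h import *
plan([(.6576,-.0474,.17,-.04,0,1),(.6576,-.0474,.066,-.04,0,1),(.6576,-.0474,.055,-.04,0,0)])"
```

```text
[5,-17,0,-0.01,0,11,-33,0,0.0,0,11,-34,0,-0.01,0,11,-33,-1,0.0,0,12,-33,0,-0.01,0,11,-34,0,0.0,0,12,-33,0,-0.01,0,12,-33,0,0.0,0]
[12,-33,0,-0.01,0,12,-33,0,0.0,0,12,-33,-1,-0.01,0,7,-17,0,0.0,0,0,0,0,0,0,0,0,17,0.0,0,0,0,35,0.0,0,0,0,35,0.0,0]
[0,0,17,0.0,0,0,0,0,0,0,0,0,11,0.0,0]
end [658.  -47.   55.4] -0.043 19
```

Call:
move_arm(increments=[5, -17, 0, -0.01, 0, 11, -33, 0, 0, 0, 11, -34, 0, -0.01, 0, 11, -33, 0, 0, 0, 12, -33, 0, -0.01, 0, 11, -34, 0, 0, 0, 12, -33, 0, -0.01, 0, 12, -33, 0, 0, 0])

```text
time: 3.92
tool_pos: [0.6082, -0.1584, 0.1661]
tool_rot: [-0.001, 1.0, -0.031, -0.002]
contact_force: [0.9, -0.3, -1.0]
gripper_width: 0.433
grasp_force: 59.5
```

Call:
move_arm(increments=[12, -33, 0, -0.01, 0, 12, -33, 0, 0, 0, 12, -33, 0, -0.01, 0, 7, -17, 0, 0, 0, 0, 0, 0, 0, 0, 0, 0, 15, 0, 0, 0, 0, 30, 0, 0, 0, 0, 30, 0, 0])

```text
time: 4.58
tool_pos: [0.658, -0.0482, 0.092]
tool_rot: [0.0, 1.0, -0.022, 0.001]
contact_force: [-0.1, 0.1, -1.8]
gripper_width: 0.443
grasp_force: 59.6
```

Call:
move_arm(increments=[0, 0, 20, 0, 0, 0, 0, 10, 0, 0, 0, 0, 5, 0, 0, 0, 0, 3, 0, 0, 0, 0, 0, 0, 0, 0, 0, 0, 0, 0])

```text
time: 5.08
tool_pos: [0.6591, -0.0475, 0.0569]
tool_rot: [0.0, 1.0, -0.022, 0.001]
contact_force: [-0.1, 0.1, -0.7]
gripper_width: 0.433
grasp_force: 59.6
```

Continue down to contact in 2 mm steps.

Call:
move_arm(increments=[0, 0, 2, 0, 0, 0, 0, 2, 0, 0, 0, 0, 2, 0, 0, 0, 0, 0, 0, 0, 0, 0, 0, 0, 0])

```text
time: 5.5
tool_pos: [0.658, -0.0469, 0.0492]
tool_rot: [-0.0, 1.0, -0.022, -0.0]
contact_force: [0.7, 0.5, -0.5]
gripper_width: 0.44
grasp_force: 59.6
```

Call:
move_arm(increments=[0, 0, 1, 0, 0, 0, 0, 1, 0, 0, 0, 0, 0, 0, 0, 0, 0, 0, 0, 0])

```text
time: 5.83
tool_pos: [0.6587, -0.047, 0.0492]
tool_rot: [0.0, 1.0, -0.022, 0.0]
contact_force: [-3.1, -0.0, 6.9]
gripper_width: 0.436
grasp_force: 60.8
```

Call:
move_arm(increments=[0, 0, 0, 0, 0.5, 0, 0, 0, 0, 0.6, 0, 0, 0, 0, 0.8, 0, 0, 0, 0, 1, 0, 0, 0, 0, 1, 0, 0, 0, 0, 1])

```text
time: 6.33
tool_pos: [0.658, -0.0469, 0.0471]
tool_rot: [-0.0, 1.0, -0.022, -0.0]
contact_force: [0.7, -0.4, 0.1]
gripper_width: 1.001
grasp_force: 0.0
```

Call:
move_arm(increments=[0, 0, -10, 0, 1, 0, 0, -25, 0, 1, 0, 0, -30, 0, 1, 0, 0, -30, 0, 1, 0, 0, -15, 0, 1, 0, 0, 0, 0, 1])

```text
time: 6.83
tool_pos: [0.6612, -0.0475, 0.1637]
tool_rot: [0.001, 1.0, -0.022, 0.005]
contact_force: [1.0, -0.0, 0.2]
gripper_width: 0.998
grasp_force: 0.0
```

```bash
python3 -c "
from h import *
st()
a=snap('side','a3.png')
plan([(.495,-.4005,.12,-.1,1,1),(.495,-.4005,.055,-.1,1,0),(.495,-.4005,.038,-.1,1,2)])"
```

```text
t 6.83 tcp [661.2 -47.5 163.7] yaw -0.0431 w 0.998 F [ 1.  -0.   0.2] g 0.0
[-7,16,2,0.0,1,-13,33,4,0.01,1,-14,33,3,0.0,1,-13,33,4,0.01,1,-13,33,4,0.0,1,-13,33,3,0.01,1,-12,33,4,0.0,1,-13,33,4,0.01,1]
[-12,33,3,0.0,1,-12,34,4,0.01,1,-12,33,4,0.0,1,-6,17,2,0.01,1,0,0,0,0,1,0,0,32,0.0,1,0,0,33,0.0,1,0,0,17,0.0,1]
[0,0,0,0,1,0,0,0,0,1]
end [ 495.2 -400.9   37.5] -0.103 18
```

Call:
move_arm(increments=[-7, 16, 2, 0, 1, -13, 33, 4, 0.01, 1, -14, 33, 3, 0, 1, -13, 33, 4, 0.01, 1, -13, 33, 4, 0, 1, -13, 33, 3, 0.01, 1, -12, 33, 4, 0, 1, -13, 33, 4, 0.01, 1])

```text
time: 7.55
tool_pos: [0.5435, -0.2883, 0.1265]
tool_rot: [-0.001, 0.999, -0.042, -0.002]
contact_force: [0.2, -0.4, -0.0]
gripper_width: 0.999
grasp_force: 0.0
```

Call:
move_arm(increments=[-12, 33, 3, 0, 1, -12, 34, 4, 0.01, 1, -12, 33, 4, 0, 1, -6, 17, 2, 0.01, 1, 0, 0, 0, 0, 1, 0, 0, 10, 0, 1, 0, 0, 10, 0, 1, 0, 0, 0, 0, 1])

```text
time: 8.22
tool_pos: [0.4924, -0.3977, 0.0919]
tool_rot: [-0.002, 0.999, -0.051, -0.002]
contact_force: [0.7, -0.5, -1.0]
gripper_width: 0.998
grasp_force: 0.0
```

```bash
python3 - <<'E'
from h import *
st()
a=snap('side','a4.png')['image'][200:420,180:400]; b=cv2.imread('pics/a3.png')[130:350,220:440]
cv2.imwrite('pics/ab4.png',np.hstack([cv2.resize(a,(400,400)),cv2.resize(b,(400,400))]))
plan([(.495,-.4005,.057,-.1,1,0),(.495,-.4005,.038,-.1,1,2)])
E
```

```text
t 8.22 tcp [ 492.4 -397.7   91.9] yaw -0.1018 w 0.998 F [ 0.7 -0.5 -1. ] g 0.0
[1,1,18,0.0,1,1,1,18,0.0,1,0,0,19,0.0,1,0,0,0,0,1,0,0,0,0,1]
end [ 494.7 -400.2   38.1] -0.101 5
```

View pics/ab4.png

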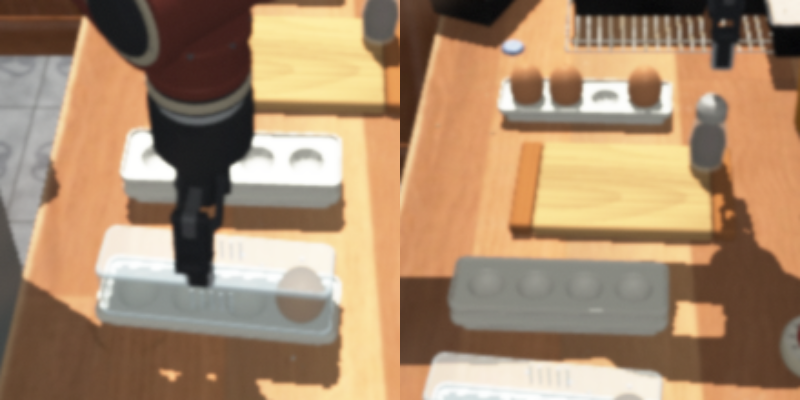

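The salt stands upright on the board's +x end, and the open fingers straddle the cover. I'll descend and grip.

Call:
move_arm(increments=[1, 1, 15, 0, 1, 1, 1, 15, 0, 1, 0, 0, 14, 0, 1, 0, 0, 10, 0, 1, 0, 0, 0, 0, 1])

```text
time: 8.68
tool_pos: [0.4935, -0.4007, 0.0379]
tool_rot: [-0.002, 0.999, -0.051, -0.002]
contact_force: [-0.1, 0.5, 0.2]
gripper_width: 0.999
grasp_force: 0.0
```

Call:
move_arm(increments=[0, 0, 0, 0, 0.8, 0, 0, 0, 0, 0.7, 0, 0, 0, 0, 0.6, 0, 0, 0, 0, 0.55, 0, 0, 0, 0, 0.5, 0, 0, 0, 0, 0.3, 0, 0, 0, 0, 0, 0, 0, 0, 0, 0])

```text
time: 9.35
tool_pos: [0.496, -0.4035, 0.0435]
tool_rot: [0.001, 0.999, -0.052, 0.001]
contact_force: [-0.1, -0.4, 5.4]
gripper_width: 0.626
grasp_force: 63.4
```

Call:
move_arm(increments=[0, 0, -5, 0, 0, 0, 0, -12, 0, 0, 0, 0, -20, 0, 0, 0, 0, -25, 0, 0, 0, 0, -20, 0, 0, 0, 0, -10, 0, 0, 0, 0, 0, 0, 0, 0, 0, 0, 0, 0])

```text
time: 10.02
tool_pos: [0.4953, -0.4028, 0.1344]
tool_rot: [0.0, 0.999, -0.052, 0.0]
contact_force: [0.1, 0.1, -0.5]
gripper_width: 0.615
grasp_force: 63.0
```

```bash
python3 - <<'E'
from h import *
st()
a=snap('side','a5.png')['image'][200:420,180:400]; b=snap('top','b5.png')['image'][150:320,400:560]
cv2.imwrite('pics/ab5.png',np.hstack([cv2.resize(a,(400,400)),cv2.resize(b,(376,400))]))
E
```

```text
t 10.02 tcp [ 495.3 -402.8  134.4] yaw -0.1032 w 0.615 F [ 0.1  0.1 -0.5] g 63.0
```

View pics/ab5.png

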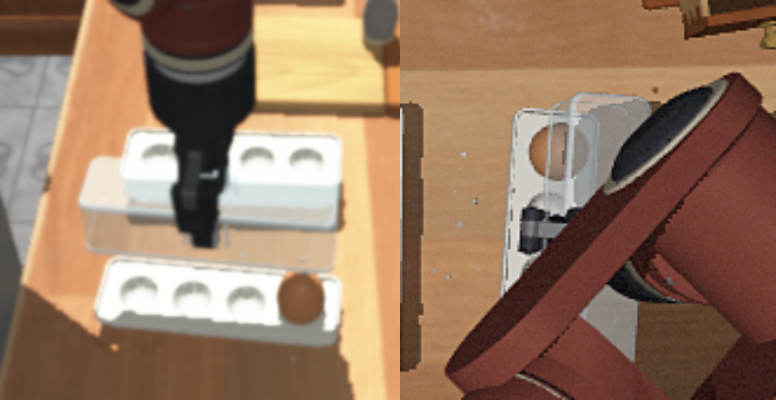

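The cover is lifted clear and the egg still stands in the +x cup.

```bash
python3 -c "
from h import *
plan([(.5625,-.1155,.13,-.043,0,1),(.5625,-.1155,.048,-.043,0,0)])"
```

```text
[2,-16,0,-0.01,0,5,-33,0,0.0,0,4,-32,1,-0.01,0,5,-32,0,0.0,0,5,-33,0,-0.01,0,5,-32,0,-0.01,0,6,-32,1,0.0,0,5,-32,0,-0.01,0]
[6,-33,0,0.0,0,3,-16,0,-0.01,0,0,0,0,0,0,0,0,14,0.0,0,0,0,27,0.0,0,0,0,28,0.0,0,0,0,13,0.0,0]
end [ 562.4 -115.2   48.3] -0.043 15
```

Call:
move_arm(increments=[2, -16, 0, -0.01, 0, 5, -33, 0, 0, 0, 4, -32, 1, -0.01, 0, 5, -32, 0, 0, 0, 5, -33, 0, -0.01, 0, 5, -32, 0, -0.01, 0, 6, -32, 1, 0, 0, 5, -32, 0, -0.01, 0])

```text
time: 10.78
tool_pos: [0.5508, -0.1617, 0.1305]
tool_rot: [-0.001, 1.0, -0.026, -0.001]
contact_force: [0.6, 0.4, -1.6]
gripper_width: 0.622
grasp_force: 63.1
```

Call:
move_arm(increments=[6, -33, 0, 0, 0, 3, -16, 0, -0.01, 0, 0, 0, 0, 0, 0, 0, 0, 15, 0, 0, 0, 0, 27, 0, 0, 0, 0, 25, 0, 0, 0, 0, 10, 0, 0, 0, 0, 4, 0, 0])

```text
time: 11.45
tool_pos: [0.5606, -0.1154, 0.0477]
tool_rot: [-0.001, 1.0, -0.022, -0.003]
contact_force: [-0.1, -0.0, -0.7]
gripper_width: 0.627
grasp_force: 63.2
```

Call:
move_arm(increments=[0, 0, 2, 0, 0, 0, 0, 2, 0, 0, 0, 0, 2, 0, 0, 0, 0, 2, 0, 0, 0, 0, 1, 0, 0, 0, 0, 0, 0, 0, 0, 0, 0, 0, 0])

```text
time: 12.03
tool_pos: [0.5635, -0.1162, 0.0427]
tool_rot: [0.0, 1.0, -0.022, 0.0]
contact_force: [-0.4, -0.5, -1.3]
gripper_width: 0.621
grasp_force: 63.2
```

Call:
move_arm(increments=[0, 0, 2, 0, 0, 0, 0, 2, 0, 0, 0, 0, 0, 0, 0, 0, 0, 0, 0, 0])

```text
time: 12.37
tool_pos: [0.5638, -0.1163, 0.0395]
tool_rot: [0.0, 1.0, -0.022, 0.0]
contact_force: [-2.7, 1.2, 6.1]
gripper_width: 0.624
grasp_force: 63.7
```

Call:
move_arm(increments=[0, 0, 0, 0, 0.7, 0, 0, 0, 0, 0.8, 0, 0, 0, 0, 0.9, 0, 0, 0, 0, 0.9, 0, 0, 0, 0, 0.9])

```text
time: 12.78
tool_pos: [0.5632, -0.1161, 0.0381]
tool_rot: [-0.0, 1.0, -0.022, -0.0]
contact_force: [-0.6, -0.4, 0.5]
gripper_width: 0.897
grasp_force: 0.0
```

Call:
move_arm(increments=[0, 0, -8, 0, 0.9, 0, 0, -20, 0, 0.9, 0, 0, -30, 0, 1, 0, 0, -30, 0, 1, 0, 0, -10, 0, 1, 0, 0, 0, 0, 1])

```text
time: 13.28
tool_pos: [0.5659, -0.117, 0.1411]
tool_rot: [0.001, 1.0, -0.022, 0.004]
contact_force: [1.3, 0.1, 0.1]
gripper_width: 0.998
grasp_force: 0.0
```

```bash
python3 - <<'E'
from h import *
st()
q=np.array([.495,-.402,0])+R.from_euler('z',-.103).apply([.0705,0,0]); print(q)
b=snap('side','a6.png')
plan([(q[0],q[1],.10,-.103,1,1)])
E
```

```text
t 13.28 tcp [ 565.9 -117.   141.1] yaw -0.0431 w 0.998 F [1.3 0.1 0.1] g 0.0
[ 0.56512636 -0.40924867  0.        ]
[1,16,2,0.01,1,2,33,4,0.0,1,1,32,5,0.01,1,2,33,4,0.0,1,3,32,4,0.01,1,2,33,4,0.01,1,3,32,5,0.0,1,3,32,4,0.01,1]
[3,33,4,0.0,1,1,16,2,0.01,1,0,0,0,0,1]
end [ 564.8 -409.3  100.2] -0.103 11
```

```bash
cat > e.py <<'E'
from h import *
def blobs(f,box):
    im=cv2.imread(f); x0,y0,x1,y1=box; h=cv2.cvtColor(im[y0:y1,x0:x1],cv2.COLOR_BGR2HSV)
    return im,h
im=cv2.imread('pics/a5.png')
P=np.array([.5651,-.4092,.039]); uv=proj('side',P)[0]; print('pred',uv)
u,v=map(int,uv); sub=im[v-35:v+35,u-35:u+35]
cv2.imwrite('pics/eggc.png',cv2.resize(sub,(420,420)))
E
python3 e.py
```

```text
pred [344.77791774 362.05834969]
```

View pics/eggc.png

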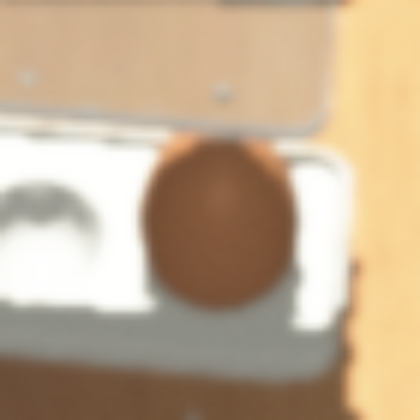

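Call:
move_arm(increments=[1, 16, 2, 0.01, 1, 2, 33, 4, 0, 1, 1, 32, 5, 0.01, 1, 2, 33, 4, 0, 1, 3, 32, 4, 0.01, 1, 2, 33, 4, 0.01, 1, 3, 32, 5, 0, 1, 3, 32, 4, 0.01, 1])

```text
time: 14.0
tool_pos: [0.5626, -0.3602, 0.1007]
tool_rot: [-0.002, 0.999, -0.047, -0.002]
contact_force: [0.9, -0.0, 0.6]
gripper_width: 0.997
grasp_force: 0.0
```

Call:
move_arm(increments=[3, 33, 4, 0, 1, 1, 16, 2, 0.01, 1, 0, 0, 0, 0, 1, 0, 0, 0, 0, 1])

```text
time: 14.33
tool_pos: [0.5626, -0.4083, 0.0959]
tool_rot: [-0.001, 0.999, -0.052, -0.001]
contact_force: [-0.5, 0.2, 0.2]
gripper_width: 1.0
grasp_force: 0.0
```

```bash
python3 - <<'E'
from h import *
print(ray('side',(345.7,364),.039), ray('side',(345.7,364),.036))
st()
b=snap('top','b7.png')
plan([(.5665,-.4110,.040,-.103,1,0),(.5665,-.4110,.026,-.103,1,1)])
E
```

```text
[ 0.56646174 -0.41267928  0.039     ] [ 0.56653196 -0.4106299   0.036     ]
t 14.33 tcp [ 562.6 -408.3   95.9] yaw -0.1045 w 1.0 F [-0.5  0.2  0.2] g 0.0
[2,2,28,0.0,1,2,1,29,0.0,1,0,0,14,0.0,1,0,0,0,0,1]
end [ 566.7 -411.    25.5] -0.103 4
```

Call:
move_arm(increments=[2, 2, 20, 0, 1, 2, 1, 25, 0, 1, 0, 0, 17, 0, 1, 0, 0, 7, 0, 1, 0, 0, 0, 0, 1, 0, 0, 0, 0, 1])

```text
time: 14.88
tool_pos: [0.5677, -0.4112, 0.0295]
tool_rot: [-0.0, 0.999, -0.051, -0.0]
contact_force: [0.1, -0.6, 1.3]
gripper_width: 1.0
grasp_force: 0.0
```

```bash
python3 - <<'E'
from h import *
st()
a=snap('side','a8.png')['image'][290:430,270:420]; cv2.imwrite('pics/a8c.png',cv2.resize(a,(600,560)))
E
```

```text
t 14.88 tcp [ 567.7 -411.2   29.5] yaw -0.1021 w 1.0 F [ 0.1 -0.6  1.3] g 0.0
```

View pics/a8c.png

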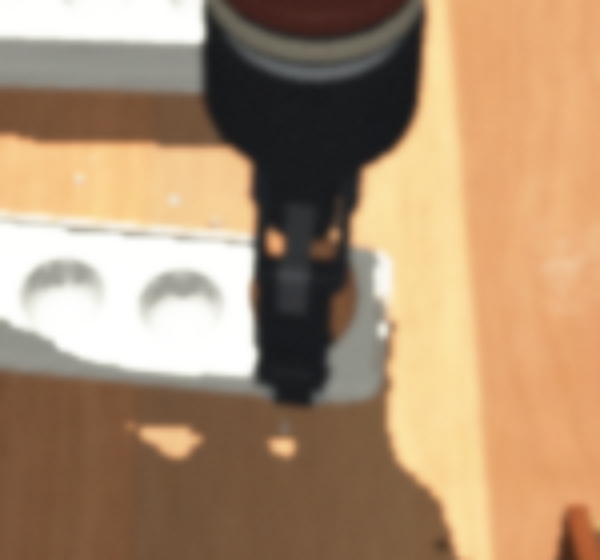

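The fingers straddle the egg and are centred on it. I'll go a few mm lower, then close gently.

Call:
move_arm(increments=[0, 0, 3, 0, 1, 0, 0, 2, 0, 1, 0, 0, 0, 0, 1, 0, 0, 0, 0, 1])

```text
time: 15.27
tool_pos: [0.5675, -0.4124, 0.0247]
tool_rot: [0.0, 0.999, -0.052, 0.0]
contact_force: [0.1, 0.5, 0.6]
gripper_width: 1.0
grasp_force: 0.0
```

Call:
move_arm(increments=[0, 0, 0, 0, 0.8, 0, 0, 0, 0, 0.7, 0, 0, 0, 0, 0.6, 0, 0, 0, 0, 0.58, 0, 0, 0, 0, 0.56])

```text
time: 15.68
tool_pos: [0.5675, -0.4121, 0.0244]
tool_rot: [-0.0, 0.999, -0.052, 0.0]
contact_force: [0.1, 1.1, 1.3]
gripper_width: 0.559
grasp_force: 0.6
```

Call:
move_arm(increments=[0, 0, 0, 0, 0.54, 0, 0, 0, 0, 0.52, 0, 0, 0, 0, 0.5, 0, 0, 0, 0, 0.48, 0, 0, 0, 0, 0.4, 0, 0, 0, 0, 0.3, 0, 0, 0, 0, 0.2, 0, 0, 0, 0, 0])

```text
time: 16.35
tool_pos: [0.5676, -0.4123, 0.0247]
tool_rot: [0.0, 0.999, -0.052, 0.0]
contact_force: [0.0, 2.4, 3.5]
gripper_width: 0.471
grasp_force: 60.2
```

Call:
move_arm(increments=[0, 0, -4, 0, 0, 0, 0, -10, 0, 0, 0, 0, -20, 0, 0, 0, 0, -30, 0, 0, 0, 0, -25, 0, 0, 0, 0, -10, 0, 0, 0, 0, 0, 0, 0, 0, 0, 0, 0, 0])

```text
time: 17.02
tool_pos: [0.5673, -0.4125, 0.1234]
tool_rot: [0.0, 0.999, -0.052, 0.0]
contact_force: [-0.0, -0.2, -1.0]
gripper_width: 0.465
grasp_force: 60.5
```

```bash
python3 - <<'E'
from h import *
st()
a=snap('side','a9.png')['image']; b=cv2.imread('pics/a6.png')
cv2.imwrite('pics/ab9.png',np.hstack([cv2.resize(a[220:440,220:420],(400,440)),cv2.resize(b[140:280,260:400],(400,440),interpolation=cv2.INTER_CUBIC)]))
E
```

```text
t 17.02 tcp [ 567.3 -412.5  123.4] yaw -0.1033 w 0.465 F [-0.  -0.2 -1. ] g 60.5
```

View pics/ab9.png

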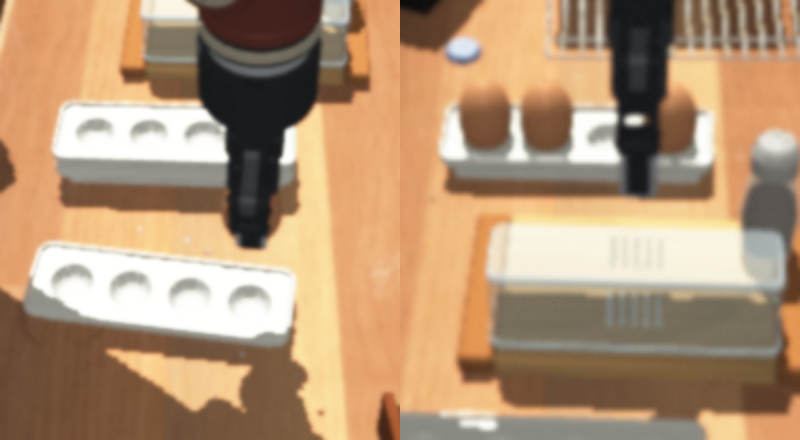

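The egg is held and the tray is empty. The cover sits flat on the board with the salt beyond it. I'll refine the tray poses by fitting edges.

```bash
cat > ref.py <<'E'
from h import *
def sub(im,uv):  # bilinear sample
    return cv2.remap(im,uv[:,0].astype(np.float32)[None],uv[:,1].astype(np.float32)[None],cv2.INTER_LINEAR)[0]
def white(f):
    im=cv2.imread(f); h=cv2.cvtColor(im,cv2.COLOR_BGR2HSV).astype(np.float32)
    return cv2.GaussianBlur(255-h[...,1]*1.0,(3,3),0)  # low saturation = tray
def rect(L,W,z,m=.015):
    s=np.linspace(-L/2+m,L/2-m,60); t=np.linspace(-W/2+m,W/2-m,20); P=[];N=[]
    for sg in(1,-1):
        P+=[(a,sg*W/2,z) for a in s]; N+=[(0,sg,0)]*60
        P+=[(sg*L/2,b,z) for b in t]; N+=[(sg,0,0)]*20
    return np.array(P),np.array(N,float)
def refine(views,z,x0,L=.207,W=.065):
    P,N=rect(L,W,z); d=.003; N2=N
    def sc(x):
        r=R.from_euler('z',x[2]); v=0
        for n,im in views:
            o=np.array([x[0],x[1],0])
            a=sub(im,proj(n,r.apply(P-N*d)+o))-sub(im,proj(n,r.apply(P+N*d)+o))
            v+=np.clip(a,-50,50).mean()
        return v
    from scipy.optimize import differential_evolution as de
    b=[(x0[0]-.008,x0[0]+.008),(x0[1]-.008,x0[1]+.008),(x0[2]-.05,x0[2]+.05)]
    s=de(lambda x:-sc(x),b,seed=1,maxiter=60,popsize=10); return np.round(s.x,4),round(-s.fun,1)
if __name__=='__main__':
    t,s,a=white('pics/top0.png'),white('pics/side0.png'),white('pics/a9.png')
    for nm,z,x0,sv in(('open',.024,(.521,.0665,-.025),s),('stack',.044,(.5026,-.2568,-.03),s),):
        for v in([('top',t)],[('side',sv)],[('top',t),('side',sv)]): print(nm,len(v),v[0][0],refine(v,z,x0))
    print('cov',refine([('side',a)],.024,(.495,-.402,-.1)))
    im=cv2.imread('pics/top0.png'); h=cv2.cvtColor(im,cv2.COLOR_BGR2HSV)
    for c in(.0705,-.0235,-.0705):
        u=proj('top',(.5206+c,.0673-.03*c,.035))[0].astype(int)
        print('egg',c,u,'->',h[u[1],u[0]])
E
python3 ref.py
```

```text
open 1 top (array([ 0.5235,  0.0669, -0.0349]), np.float64(50.0))
open 1 side (array([ 0.5232,  0.0655, -0.0298]), np.float64(18.8))
open 2 top (array([ 0.5224,  0.0659, -0.0328]), np.float64(68.8))
stack 1 top (array([ 0.5044, -0.2555, -0.0223]), np.float64(50.0))
stack 1 side (array([ 0.5038, -0.2555, -0.0345]), np.float64(34.9))
stack 2 top (array([ 0.5022, -0.2554, -0.0302]), np.float64(84.9))
cov (array([ 0.4961, -0.4061, -0.1343]), np.float64(46.5))
egg 0.0705 [199 204] -> [ 14 130 143]
egg -0.0235 [197 257] -> [ 13 129 148]
egg -0.0705 [196 284] -> [ 14 123 147]
```

```bash
sed -i 's/np.clip(a,-50,50).mean()/a.mean()/; s/d=.003/d=.0015/' ref.py; python3 ref.py | grep -v egg; python3 - <<'E'
from h import *
# cup centres in top0 (empty cup of the open tray): bright/dark ring; eggs' brown blobs in top0
im=cv2.imread('pics/top0.png'); h=cv2.cvtColor(im,cv2.COLOR_BGR2HSV)
roi=h[185:305,178:225]; m=((roi[...,0]<20)&(roi[...,1]>85)).astype(np.uint8)
tr=cv2.morphologyEx(m,cv2.MORPH_OPEN,np.ones((5,5)))
n,l,s,c=cv2.connectedComponentsWithStats(tr)
for i in range(1,n):
    if s[i,4]>150: print(s[i], c[i]+[178,185], ray('top',s[i,:2]+s[i,2:4]/2-.5+[178,185],.036)[:2])
E
```

```text
open 1 top (array([ 0.5215,  0.0676, -0.0363]), np.float64(64.3))
open 1 side (array([ 0.5199,  0.0649, -0.0283]), np.float64(14.5))
open 2 top (array([ 0.5213,  0.0676, -0.0369]), np.float64(77.6))
stack 1 top (array([ 0.5034, -0.2551, -0.0333]), np.float64(77.4))
stack 1 side (array([ 0.5015, -0.2556, -0.0328]), np.float64(28.2))
stack 2 top (array([ 0.503 , -0.2551, -0.0362]), np.float64(103.7))
cov (array([ 0.4948, -0.4094, -0.1334]), np.float32(39.6))
[  0   0   8  84 352] [179.75568182 220.54829545] [0.55218829 0.09649373]
[ 34   0  13 120 819] [220.89499389 250.65079365] [0.51931596 0.03161891]
[  9   8  25  23 465] [198.99569892 203.86236559] [0.5918201  0.06535426]
[  7  60  25  24 466] [197.05579399 256.73390558] [0.49863166 0.06887261]
[  6  87  25  24 474] [196.06118143 283.43037975] [0.45112757 0.0706156 ]
```

```bash
python3 -c "
from h import *
plan([(.5445,.0660,.123,-.036,0,2),(.5445,.0660,.045,-.036,0,0)])"
```

```text
[-3,-17,0,0.0,0,-5,-34,0,-0.01,0,-4,-33,0,0.0,0,-5,-34,0,-0.01,0,-5,-34,0,0.0,0,-4,-34,-1,-0.01,0,-4,-34,0,0.0,0,-4,-34,0,-0.01,0]
[-4,-34,0,0.0,0,-4,-34,0,0.0,0,-3,-34,0,-0.01,0,-4,-34,0,0.0,0,-3,-34,0,-0.01,0,-3,-34,0,0.0,0,-2,-17,0,-0.01,0,0,0,0,0,0]
[0,0,0,0,0,0,0,13,0.0,0,0,0,26,0.0,0,0,0,26,0.0,0,0,0,13,0.0,0]
end [544.2  66.2  44.6] -0.033 21
```

Call:
move_arm(increments=[-3, -17, 0, 0, 0, -5, -34, 0, -0.01, 0, -4, -33, 0, 0, 0, -5, -34, 0, -0.01, 0, -5, -34, 0, 0, 0, -4, -34, -1, -0.01, 0, -4, -34, 0, 0, 0, -4, -34, 0, -0.01, 0])

```text
time: 17.73
tool_pos: [0.5537, -0.1541, 0.1214]
tool_rot: [-0.001, 0.999, -0.032, -0.002]
contact_force: [1.0, -0.3, -0.2]
gripper_width: 0.466
grasp_force: 60.5
```

Call:
move_arm(increments=[-4, -34, 0, 0, 0, -4, -34, 0, 0, 0, -3, -34, 0, -0.01, 0, -4, -34, 0, 0, 0, -3, -34, 0, -0.01, 0, -3, -34, 0, 0, 0, -2, -17, 0, -0.01, 0, 0, 0, 0, 0, 0])

```text
time: 18.4
tool_pos: [0.5427, 0.0688, 0.1214]
tool_rot: [-0.0, 1.0, -0.014, -0.002]
contact_force: [0.4, 0.2, -0.9]
gripper_width: 0.462
grasp_force: 60.6
```

Call:
move_arm(increments=[0, 0, 0, 0, 0, 0, 0, 0, 0, 0, 0, 0, 10, 0, 0, 0, 0, 10, 0, 0, 0, 0, 0, 0, 0, 0, 0, 0, 0, 0])

```text
time: 18.9
tool_pos: [0.5438, 0.065, 0.1025]
tool_rot: [0.0, 1.0, -0.017, -0.002]
contact_force: [-0.3, -0.0, -0.6]
gripper_width: 0.464
grasp_force: 60.6
```

```bash
python3 - <<'E'
from h import *
st()
a=snap('side','a10.png')['image']; b=snap('top','b10.png')['image']
cv2.imwrite('pics/ab10.png',np.hstack([cv2.resize(a[120:230,250:390],(420,330),interpolation=cv2.INTER_CUBIC),cv2.resize(b[170:320,160:330],(374,330),interpolation=cv2.INTER_CUBIC)]))
plan([(.5445,.0660,.040,-.036,0,0)])
E
```

```text
t 18.9 tcp [543.8  65.  102.5] yaw -0.0344 w 0.464 F [-0.3 -0.  -0.6] g 60.6
[0,0,32,0.0,0,0,-1,32,0.0,0]
end [544.9  66.2  40. ] -0.034 2
```

View pics/ab10.png

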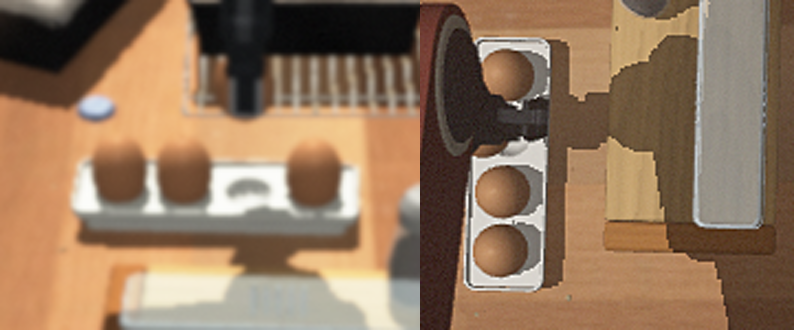

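The gripper is over the empty cup, which is at (248,187) in the left half of the crop. I'll lower it.

Call:
move_arm(increments=[0, 0, 10, 0, 0, 0, 0, 20, 0, 0, 0, -1, 20, 0, 0, 0, 0, 12, 0, 0, 0, 0, 6, 0, 0, 0, 0, 3, 0, 0, 0, 0, 0, 0, 0, 0, 0, 0, 0, 0])

```text
time: 19.67
tool_pos: [0.5457, 0.0667, 0.0341]
tool_rot: [0.0, 1.0, -0.017, 0.001]
contact_force: [0.5, -0.2, -0.2]
gripper_width: 0.471
grasp_force: 60.6
```

Call:
move_arm(increments=[0, 0, 2, 0, 0, 0, 0, 2, 0, 0, 0, 0, 0, 0, 0, 0, 0, 0, 0, 0])

```text
time: 20.0
tool_pos: [0.5451, 0.0667, 0.0295]
tool_rot: [0.0, 1.0, -0.017, 0.0]
contact_force: [0.5, -0.8, -0.5]
gripper_width: 0.465
grasp_force: 60.6
```

Call:
move_arm(increments=[0, 0, 2, 0, 0, 0, 0, 1, 0, 0, 0, 0, 0, 0, 0, 0, 0, 0, 0, 0])

```text
time: 20.33
tool_pos: [0.5454, 0.0667, 0.0267]
tool_rot: [-0.0, 1.0, -0.017, 0.0]
contact_force: [0.6, 0.5, 1.4]
gripper_width: 0.466
grasp_force: 60.8
```

Call:
move_arm(increments=[0, 0, 1, 0, 0, 0, 0, 1, 0, 0, 0, 0, 0, 0, 0, 0, 0, 0, 0, 0])

```text
time: 20.67
tool_pos: [0.5461, 0.0672, 0.0253]
tool_rot: [-0.001, 1.0, -0.017, 0.001]
contact_force: [1.5, 3.6, 5.2]
gripper_width: 0.467
grasp_force: 61.1
```

Call:
move_arm(increments=[0, 0, 0, 0, 0.48, 0, 0, 0, 0, 0.52, 0, 0, 0, 0, 0.56, 0, 0, 0, 0, 0.6, 0, 0, 0, 0, 0.7, 0, 0, 0, 0, 0.85, 0, 0, 0, 0, 1, 0, 0, 0, 0, 1])

```text
time: 21.33
tool_pos: [0.5447, 0.0666, 0.0241]
tool_rot: [0.0, 1.0, -0.017, -0.0]
contact_force: [1.0, -0.4, -0.2]
gripper_width: 1.002
grasp_force: 0.0
```

Call:
move_arm(increments=[0, 0, -6, 0, 1, 0, 0, -15, 0, 1, 0, 0, -30, 0, 1, 0, 0, -35, 0, 1, 0, 0, -15, 0, 1, 0, 0, 0, 0, 1])

```text
time: 21.83
tool_pos: [0.5485, 0.0666, 0.1315]
tool_rot: [0.0, 1.0, -0.017, 0.005]
contact_force: [0.8, -0.2, -0.3]
gripper_width: 0.999
grasp_force: 0.0
```

```bash
python3 - <<'E'
from h import *
from ref import *
st(); snap('side','a11.png')
print('cov',refine([('side',white('pics/a11.png'))],.024,(.495,-.404,-.1)))
print('stk',refine([('side',white('pics/a11.png'))],.044,(.503,-.2555,-.03)))
plan([(.5,-.3,.115,-.07,1,0),(.495,-.4035,.06,-.103,1,0)])
E
```

```text
t 21.83 tcp [548.5  66.6 131.5] yaw -0.0331 w 0.999 F [ 0.8 -0.2 -0.3] g 0.0
cov (array([ 0.4942, -0.4094, -0.1334]), np.float64(41.0))
stk (array([ 0.5012, -0.2541, -0.0363]), np.float64(30.6))
[-2,17,1,0.0,1,-3,33,1,0.01,1,-3,34,1,0.0,1,-2,33,1,0.0,1,-3,34,2,0.01,1,-3,33,1,0.0,1,-2,34,1,0.0,1,-3,33,1,0.0,1]
[-2,34,2,0.01,1,-2,33,1,0.0,1,-2,34,1,0.0,1,-2,17,1,0.01,1,0,13,7,0.01,1,1,26,14,0.0,1,1,25,13,0.01,1,2,26,14,0.0,1]
[0,13,7,0.01,1]
end [ 494.7 -403.4   59.7] -0.103 17
```

Call:
move_arm(increments=[-2, 17, 1, 0, 1, -3, 33, 1, 0.01, 1, -3, 34, 1, 0, 1, -2, 33, 1, 0, 1, -3, 34, 2, 0.01, 1, -3, 33, 1, 0, 1, -2, 34, 1, 0, 1, -3, 33, 1, 0, 1])

```text
time: 22.55
tool_pos: [0.5111, -0.1842, 0.1144]
tool_rot: [-0.001, 1.0, -0.027, -0.001]
contact_force: [0.4, 0.4, 1.0]
gripper_width: 1.001
grasp_force: 0.0
```

Call:
move_arm(increments=[-2, 34, 2, 0.01, 1, -2, 33, 1, 0, 1, -2, 34, 1, 0, 1, -2, 17, 1, 0.01, 1, 0, 13, 7, 0.01, 1, 1, 26, 14, 0.01, 1, 1, 25, 13, 0.01, 1, 2, 26, 14, 0, 1])

```text
time: 23.22
tool_pos: [0.4928, -0.3901, 0.061]
tool_rot: [-0.001, 0.999, -0.051, -0.001]
contact_force: [1.1, -0.9, 0.2]
gripper_width: 1.002
grasp_force: 0.0
```

Call:
move_arm(increments=[0, 14, 0, 0, 1, 0, 0, 0, 0, 1, 0, 0, 0, 0, 1])

```text
time: 23.47
tool_pos: [0.4918, -0.4038, 0.0627]
tool_rot: [-0.001, 0.999, -0.052, -0.0]
contact_force: [0.4, -0.3, 0.4]
gripper_width: 0.999
grasp_force: 0.0
```

```bash
python3 - <<'E'
from h import *
st(); a=snap('side','a12.png')['image']
plan([(.496,-.405,.02,-.11,1,0),(.496,-.405,.002,-.11,1,2)])
E
```

```text
t 23.47 tcp [ 491.8 -403.8   62.7] yaw -0.1039 w 0.999 F [ 0.4 -0.3  0.4] g 0.0
[2,1,22,0.0,1,2,0,21,0.01,1,0,0,18,0.0,1,0,0,0,0,1,0,0,0,0,1]
end [ 496.1 -404.8    2.3] -0.113 5
```

Call:
move_arm(increments=[2, 1, 15, 0, 1, 2, 0, 18, 0.01, 1, 0, 0, 14, 0, 1, 0, 0, 8, 0, 1, 0, 0, 4, 0, 1, 0, 0, 0, 0, 1, 0, 0, 0, 0, 1])

```text
time: 24.1
tool_pos: [0.496, -0.4057, 0.0044]
tool_rot: [0.0, 0.998, -0.056, 0.0]
contact_force: [-0.2, -0.1, 0.3]
gripper_width: 1.001
grasp_force: 0.0
```

Call:
move_arm(increments=[0, 0, 0, 0, 0.9, 0, 0, 0, 0, 0.85, 0, 0, 0, 0, 0.8, 0, 0, 0, 0, 0.77, 0, 0, 0, 0, 0.74, 0, 0, 0, 0, 0.7, 0, 0, 0, 0, 0.4, 0, 0, 0, 0, 0])

```text
time: 24.77
tool_pos: [0.4964, -0.4065, 0.0056]
tool_rot: [0.001, 0.998, -0.057, 0.001]
contact_force: [-0.7, -0.1, 5.6]
gripper_width: 0.742
grasp_force: 66.2
```

Call:
move_arm(increments=[0, 0, 0, 0, 0, 0, 0, 0, 0, 0])

```text
time: 24.93
tool_pos: [0.4965, -0.4065, 0.0056]
tool_rot: [0.001, 0.998, -0.057, 0.001]
contact_force: [-0.9, 0.5, 5.5]
gripper_width: 0.745
grasp_force: 66.2
```

Call:
move_arm(increments=[0, 0, -5, 0, 0, 0, 0, -12, 0, 0, 0, 0, -25, 0, 0, 0, 0, -30, 0, 0, 0, 0, -15, 0, 0, 0, 0, 0, 0, 0, 0, 0, 0, 0, 0])

```text
time: 25.52
tool_pos: [0.4963, -0.4063, 0.0924]
tool_rot: [0.001, 0.998, -0.057, 0.001]
contact_force: [-0.3, -0.4, -1.3]
gripper_width: 0.738
grasp_force: 65.9
```

```bash
python3 - <<'E'
from h import *
st(); snap('side','a13.png')
plan([(.5035,-.255,.094,-.035,0,3)])
E
```

```text
t 25.52 tcp [ 496.3 -406.3   92.4] yaw -0.1132 w 0.738 F [-0.3 -0.4 -1.3] g 65.9
[-1,-15,0,-0.01,0,-1,-30,-1,-0.02,0,-1,-30,-1,-0.01,0,-1,-30,0,-0.01,0,0,-30,-1,-0.02,0,0,-16,-1,-0.01,0,0,0,0,0,0,0,0,0,0,0]
[0,0,0,0,0]
end [ 503.5 -254.5   94.4] -0.033 9
```

Call:
move_arm(increments=[-1, -15, 0, -0.01, 0, -1, -30, -1, -0.02, 0, -1, -30, 0, -0.01, 0, -1, -30, 0, -0.01, 0, 0, -30, 0, -0.02, 0, 0, -16, 0, -0.01, 0, 0, 0, 0, 0, 0, 0, 0, 0, 0, 0])

```text
time: 26.23
tool_pos: [0.5032, -0.2537, 0.0909]
tool_rot: [-0.0, 1.0, -0.016, -0.001]
contact_force: [0.1, 0.1, 0.0]
gripper_width: 0.737
grasp_force: 66.0
```

```bash
python3 - <<'E'
from h import *
st(); a=snap('side','a14.png')['image']; b=snap('top','b14.png')['image']
cv2.imwrite('pics/ab14.png',np.hstack([cv2.resize(a[210:350,220:390],(500,412),interpolation=cv2.INTER_CUBIC),cv2.resize(b[180:330,340:440],(275,412),interpolation=cv2.INTER_CUBIC)]))
E
```

```text
t 26.23 tcp [ 503.2 -253.7   90.9] yaw -0.0315 w 0.737 F [0.1 0.1 0. ] g 66.0
```

View pics/ab14.png

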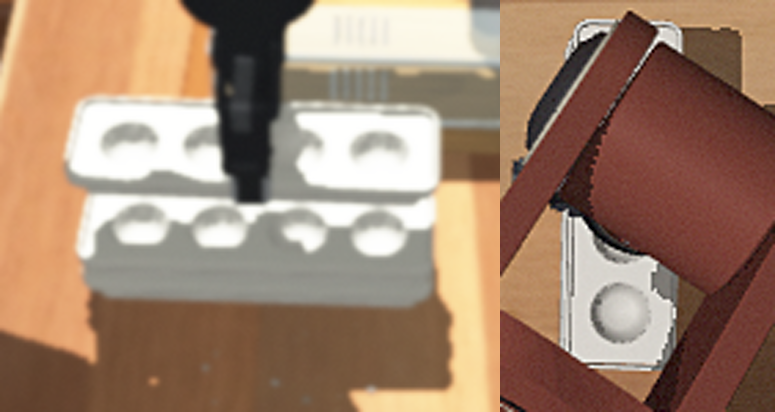

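The held tray is above the stack. I'll compare its end cups at (130,140) and (380,152) with the stack's at (140,222) and (379,232).

```bash
python3 - <<'E'
from h import *
f=lambda u,v,z: ray('side',(220+u/2.941,210+v/2.943),z)[:2]
for z,a,b in((.105,(130,140),(380,152)),(.040,(140,222),(379,232))):
    p,q=f(*a,z),f(*b,z); print((p+q)/2,np.linalg.norm(q-p),np.arctan2(q[1]-p[1],q[0]-p[0]))
E
```

```text
[ 0.50265132 -0.25479442] 0.14120392979472435 -0.062469288121769884
[ 0.50328968 -0.2570295 ] 0.14112803241938882 -0.049786390681798375
```

Call:
move_arm(increments=[0, 1, 10, 0, 0, 0, 0, 15, 0, 0, 0, 0, 10, 0, 0, 0, 0, 5, 0, 0, 0, 0, 2, 0, 0, 0, 0, 0, 0, 0, 0, 0, 0, 0, 0])

```text
time: 26.92
tool_pos: [0.5041, -0.2563, 0.0505]
tool_rot: [0.0, 1.0, -0.017, 0.0]
contact_force: [0.0, -0.6, -0.7]
gripper_width: 0.739
grasp_force: 65.9
```

Call:
move_arm(increments=[0, 0, 1, 0, 0, 0, 0, 1, 0, 0, 0, 0, 0, 0, 0, 0, 0, 0, 0, 0])

```text
time: 27.25
tool_pos: [0.504, -0.256, 0.0486]
tool_rot: [0.0, 1.0, -0.017, 0.0]
contact_force: [0.0, -0.3, -0.9]
gripper_width: 0.739
grasp_force: 65.9
```

Call:
move_arm(increments=[0, 0, 1, 0, 0, 0, 0, 1, 0, 0, 0, 0, 0, 0, 0, 0, 0, 0, 0, 0])

```text
time: 27.58
tool_pos: [0.5038, -0.2558, 0.0462]
tool_rot: [-0.0, 1.0, -0.017, -0.0]
contact_force: [0.1, -0.0, -1.3]
gripper_width: 0.737
grasp_force: 65.9
```

Call:
move_arm(increments=[0, 0, 1, 0, 0, 0, 0, 1, 0, 0, 0, 0, 0, 0, 0, 0, 0, 0, 0, 0])

```text
time: 27.92
tool_pos: [0.504, -0.256, 0.0455]
tool_rot: [-0.0, 1.0, -0.017, -0.0]
contact_force: [-3.1, 2.0, 6.6]
gripper_width: 0.739
grasp_force: 66.7
```

Call:
move_arm(increments=[0, 0, 0, 0, 0.77, 0, 0, 0, 0, 0.8, 0, 0, 0, 0, 0.85, 0, 0, 0, 0, 0.95, 0, 0, 0, 0, 1, 0, 0, 0, 0, 1])

```text
time: 28.42
tool_pos: [0.5038, -0.2559, 0.0442]
tool_rot: [-0.0, 1.0, -0.017, -0.0]
contact_force: [-0.0, -0.4, 0.4]
gripper_width: 0.997
grasp_force: 0.0
```

Call:
move_arm(increments=[0, 0, -5, 0, 1, 0, 0, -15, 0, 1, 0, 0, -25, 0, 1, 0, 0, -20, 0, 1, 0, 0, -10, 0, 1, 0, 0, 0, 0, 1])

```text
time: 28.92
tool_pos: [0.5057, -0.2571, 0.1229]
tool_rot: [0.002, 1.0, -0.017, 0.003]
contact_force: [0.2, -0.3, 0.2]
gripper_width: 0.997
grasp_force: 0.0
```

```bash
python3 - <<'E'
from h import *
from ref import *
st(); snap('side','a15.png')
print('nested',refine([('side',white('pics/a15.png'))],.064,(.503,-.2555,-.035)))
plan([(.5635,-.1162,.11,-.043,1,2),(.5635,-.1162,.05,-.043,1,0),(.5635,-.1162,.040,-.043,1,2)])
E
```

```text
t 28.92 tcp [ 505.7 -257.1  122.9] yaw -0.0331 w 0.997 F [ 0.2 -0.3  0.2] g 0.0
nested (array([ 0.5021, -0.2552, -0.0353]), np.float64(26.9))
[5,-14,1,0.0,1,11,-29,2,0.0,1,11,-28,2,0.0,1,11,-28,3,0.01,1,10,-29,2,0.0,1,6,-14,1,0.0,1,0,0,0,0,1,0,0,0,0,1]
[0,0,30,0.0,1,0,0,30,0.0,1,0,0,10,0.0,1,0,0,0,0,1,0,0,0,0,1]
end [ 563.8 -116.5   39.8] -0.043 13
```

Call:
move_arm(increments=[5, -14, 1, 0, 1, 11, -29, 2, 0, 1, 11, -28, 2, 0, 1, 11, -28, 3, 0.01, 1, 10, -29, 2, 0, 1, 6, -14, 1, 0, 1, 0, 0, 0, 0, 1, 0, 0, 0, 0, 1])

```text
time: 29.63
tool_pos: [0.562, -0.1151, 0.1064]
tool_rot: [-0.0, 1.0, -0.021, -0.002]
contact_force: [-0.9, -1.0, 0.9]
gripper_width: 0.998
grasp_force: 0.0
```

Call:
move_arm(increments=[0, 0, 15, 0, 1, 0, 0, 25, 0, 1, 0, 0, 18, 0, 1, 0, 0, 8, 0, 1, 0, 0, 4, 0, 1, 0, 0, 0, 0, 1, 0, 0, 0, 0, 1])

```text
time: 30.22
tool_pos: [0.5634, -0.1166, 0.039]
tool_rot: [0.0, 1.0, -0.022, 0.0]
contact_force: [0.3, -0.4, 0.1]
gripper_width: 1.0
grasp_force: 0.0
```

Call:
move_arm(increments=[0, 0, 0, 0, 0.8, 0, 0, 0, 0, 0.75, 0, 0, 0, 0, 0.7, 0, 0, 0, 0, 0.65, 0, 0, 0, 0, 0.6, 0, 0, 0, 0, 0.3, 0, 0, 0, 0, 0, 0, 0, 0, 0, 0])

```text
time: 30.88
tool_pos: [0.5637, -0.1161, 0.0392]
tool_rot: [0.0, 1.0, -0.022, 0.001]
contact_force: [0.8, 0.0, 5.6]
gripper_width: 0.621
grasp_force: 63.7
```

Call:
move_arm(increments=[0, 0, -5, 0, 0, 0, 0, -12, 0, 0, 0, 0, -25, 0, 0, 0, 0, -30, 0, 0, 0, 0, -25, 0, 0, 0, 0, -10, 0, 0, 0, 0, 0, 0, 0, 0, 0, 0, 0, 0])

```text
time: 31.55
tool_pos: [0.5628, -0.1159, 0.1451]
tool_rot: [-0.0, 1.0, -0.022, -0.0]
contact_force: [-0.0, 0.1, -1.5]
gripper_width: 0.623
grasp_force: 63.2
```

```bash
python3 - <<'E'
from h import *
from ref import *
st()
x0=(.5635,-.116,-.043)
for n,f in(('top','b10'),('top','b14'),('side','a11'),('side','a12'),('side','a15')):
    w=white('pics/%s.png'%f)
    print(f,'cov top',refine([(n,w)],.073,x0,.196,.054),'open',refine([(n,w)],.024,(.521,.067,-.036)))
for f in('b14',):
    im=cv2.imread('pics/%s.png'%f); h=cv2.cvtColor(im,cv2.COLOR_BGR2HSV)
    roi=h[185:305,183:222]; m=((roi[...,0]<20)&(roi[...,1]>85)).astype(np.uint8)
    n,l,s,c=cv2.connectedComponentsWithStats(cv2.morphologyEx(m,cv2.MORPH_OPEN,np.ones((5,5))))
    for i in range(1,n):
        if 250<s[i,4]<700: print(s[i], ray('top',s[i,:2]+s[i,2:4]/2-.5+[183,185],.036)[:2])
E
```

```text
t 31.55 tcp [ 562.8 -115.9  145.1] yaw -0.0433 w 0.623 F [-0.   0.1 -1.5] g 63.2
b10 cov top (array([ 0.5637, -0.1175, -0.0396]), np.float64(72.7)) open (array([ 0.5216,  0.0671, -0.042 ]), np.float64(52.3))
b14 cov top (array([ 0.5638, -0.1178, -0.0371]), np.float64(70.7)) open (array([ 0.5218,  0.0676, -0.0346]), np.float32(62.4))
a11 cov top (array([ 0.5633, -0.1219, -0.042 ]), np.float64(29.7)) open (array([ 0.52  ,  0.064 , -0.0292]), np.float64(12.5))
a12 cov top (array([ 0.5634, -0.1216, -0.0431]), np.float64(19.2)) open (array([ 0.521 ,  0.0657, -0.0808]), np.float64(6.2))
a15 cov top (array([ 0.5634, -0.1215, -0.04  ]), np.float64(28.4)) open (array([ 0.5199,  0.069 , -0.0691]), np.float64(10.8))
[  4   8  24  23 455] [0.59183398 0.06624608]
[ 29  26  10  94 401] [0.49638774 0.03431742]
[  3  34  25  23 469] [0.5455336  0.06711876]
[  2  61  25  23 462] [0.49774891 0.06887215]
[  1  87  25  24 469] [0.45112757 0.0706156 ]
```

```bash
python3 - <<'E'
from h import *
plan([(.5628,-.1159,.160,-.043,0,0),(.5216,.068,.16,-.036,0,2),(.5216,.068,.115,-.036,0,2)])
E
```

```text
[0,0,-15,0.0,0,-4,-15,0,0.0,0,-8,-30,0,0.0,0,-8,-31,0,0.0,0,-9,-30,0,0.0,0,-8,-30,0,-0.01,0,-8,-31,0,0.0,0,-4,-15,0,0.0,0]
[0,0,0,0,0,0,0,0,0,0,0,0,23,0.0,0,0,0,22,0.0,0,0,0,0,0,0,0,0,0,0,0]
end [521.2  67.9 115.1] -0.033 14
```

Call:
move_arm(increments=[0, 0, -15, 0, 0, -4, -15, 0, 0, 0, -8, -30, 0, 0, 0, -8, -31, 0, 0, 0, -9, -30, 0, 0, 0, -8, -30, 0, -0.01, 0, -8, -31, 0, 0, 0, -4, -15, 0, 0, 0])

```text
time: 32.22
tool_pos: [0.5186, 0.0715, 0.1575]
tool_rot: [-0.001, 1.0, -0.015, -0.002]
contact_force: [0.7, -0.3, -0.2]
gripper_width: 0.622
grasp_force: 63.3
```

Call:
move_arm(increments=[0, 0, 0, 0, 0, 0, 0, 0, 0, 0, 0, 0, 15, 0, 0, 0, 0, 20, 0, 0, 0, 0, 10, 0, 0, 0, 0, 0, 0, 0, 0, 0, 0, 0, 0])

```text
time: 32.8
tool_pos: [0.5207, 0.0673, 0.1142]
tool_rot: [0.0, 1.0, -0.017, -0.001]
contact_force: [0.1, -0.8, -1.1]
gripper_width: 0.629
grasp_force: 63.3
```

```bash
python3 - <<'E'
from h import *
from ref import *
st(); snap('side','a16.png'); snap('top','b16.png')
s=manip.state(); zt=s['tool_pos'][2]-.0232+.057; x0=(.5216,.068,-.036)
for n,f in(('top','b16'),('side','a16')):
    print(f,refine([(n,white('pics/%s.png'%f))],zt,x0,.196,.054))
E
```

```text
t 32.8 tcp [520.7  67.3 114.2] yaw -0.0343 w 0.629 F [ 0.1 -0.8 -1.1] g 63.3
b16 (array([ 0.5214,  0.0662, -0.0296]), np.float64(28.7))
a16 (array([0.5279, 0.06  , 0.0064]), np.float64(5.3))
```

Call:
move_arm(increments=[0.5, -1, 8, 0, 0, 0, 0, 12, 0, 0, 0, 0, 12, 0, 0, 0, 0, 6, 0, 0, 0, 0, 4, 0, 0, 0, 0, 0, 0, 0, 0, 0, 0, 0, 0])

```text
time: 33.48
tool_pos: [0.5218, 0.0689, 0.0729]
tool_rot: [0.0, 1.0, -0.017, -0.0]
contact_force: [0.3, -0.9, -1.1]
gripper_width: 0.618
grasp_force: 63.3
```

Call:
move_arm(increments=[0, 0, 4, 0, 0, 0, 0, 6, 0, 0, 0, 0, 5, 0, 0, 0, 0, 3, 0, 0, 0, 0, 0, 0, 0, 0, 0, 0, 0, 0])

```text
time: 33.98
tool_pos: [0.5217, 0.0689, 0.0549]
tool_rot: [0.0, 1.0, -0.017, -0.0]
contact_force: [0.1, -0.7, -1.1]
gripper_width: 0.62
grasp_force: 63.3
```

Call:
move_arm(increments=[0, 0.5, 3, 0, 0, 0, 0, 2, 0, 0, 0, 0, 1, 0, 0, 0, 0, 0, 0, 0, 0, 0, 0, 0, 0])

```text
time: 34.4
tool_pos: [0.5219, 0.0684, 0.0493]
tool_rot: [0.0, 1.0, -0.017, -0.0]
contact_force: [-0.1, -0.0, -0.3]
gripper_width: 0.623
grasp_force: 63.3
```

Call:
move_arm(increments=[0, 0, 1, 0, 0, 0, 0, 1, 0, 0, 0, 0, 0, 0, 0, 0, 0, 0, 0, 0])

```text
time: 34.73
tool_pos: [0.5219, 0.0684, 0.0472]
tool_rot: [0.0, 1.0, -0.017, -0.0]
contact_force: [0.4, 0.2, -1.1]
gripper_width: 0.62
grasp_force: 63.3
```

Call:
move_arm(increments=[0, 0, 1, 0, 0, 0, 0, 1, 0, 0, 0, 0, 0, 0, 0, 0, 0, 0, 0, 0])

```text
time: 35.07
tool_pos: [0.5219, 0.0683, 0.0452]
tool_rot: [0.0, 1.0, -0.017, -0.0]
contact_force: [-1.2, 0.1, -1.1]
gripper_width: 0.62
grasp_force: 63.3
```

Past the rim height without contact. The last 2 mm to the deck.

Call:
move_arm(increments=[0, 0, 1, 0, 0, 0, 0, 1, 0, 0, 0, 0, 0, 0, 0, 0, 0, 0, 0, 0])

```text
time: 35.4
tool_pos: [0.522, 0.0683, 0.0433]
tool_rot: [0.0, 1.0, -0.017, 0.0]
contact_force: [-0.8, 0.6, 0.5]
gripper_width: 0.621
grasp_force: 63.2
```

Call:
move_arm(increments=[0, 0, 1, 0, 0, 0, 0, 0, 0, 0, 0, 0, 0, 0, 0])

```text
time: 35.65
tool_pos: [0.5221, 0.0684, 0.0432]
tool_rot: [0.0, 1.0, -0.017, -0.0]
contact_force: [-3.5, -0.0, 4.7]
gripper_width: 0.621
grasp_force: 63.9
```

The cover touched the deck at the expected height, so it is seated. I'll release it and fetch the salt.

Call:
move_arm(increments=[0, 0, 0, 0, 0.65, 0, 0, 0, 0, 0.7, 0, 0, 0, 0, 0.8, 0, 0, 0, 0, 0.95, 0, 0, 0, 0, 1, 0, 0, 0, 0, 1])

```text
time: 36.15
tool_pos: [0.5219, 0.0684, 0.0422]
tool_rot: [-0.0, 1.0, -0.017, -0.0]
contact_force: [-0.6, -0.1, 0.3]
gripper_width: 1.001
grasp_force: 0.0
```

Call:
move_arm(increments=[0, 0, -5, 0, 1, 0, 0, -15, 0, 1, 0, 0, -30, 0, 1, 0, 0, -35, 0, 1, 0, 0, -30, 0, 1, 0, 0, -10, 0, 1, 0, 0, 0, 0, 1])

```text
time: 36.73
tool_pos: [0.5244, 0.0684, 0.1717]
tool_rot: [-0.0, 1.0, -0.017, 0.004]
contact_force: [0.6, -0.2, 0.8]
gripper_width: 0.999
grasp_force: 0.0
```

```bash
python3 - <<'E'
from h import *
from ref import *
st()
plan([(.658,-.047,.165,-.043,1,2),(.658,-.047,.06,-.043,1,0)])
E
```

```text
t 36.73 tcp [524.4  68.4 171.7] yaw -0.0331 w 0.999 F [ 0.6 -0.2  0.8] g 0.0
[14,11,1,0.0,1,27,22,1,0.0,1,28,22,1,0.0,1,27,23,2,0.01,1,28,22,1,0.0,1,14,10,1,0.0,1,0,0,0,0,1,0,0,0,0,1]
[0,0,17,0.0,1,0,0,35,0.0,1,0,0,35,0.0,1,0,0,18,0.0,1]
end [658.4 -46.5  59.7] -0.043 12
```

Call:
move_arm(increments=[14, 11, 1, 0, 1, 27, 22, 1, 0, 1, 28, 22, 1, 0, 1, 27, 23, 2, 0.01, 1, 28, 22, 1, 0, 1, 14, 10, 1, 0, 1, 0, 0, 0, 0, 1, 0, 0, 0, 0, 1])

```text
time: 37.4
tool_pos: [0.6548, -0.0469, 0.1573]
tool_rot: [-0.001, 1.0, -0.022, -0.002]
contact_force: [0.3, 0.3, -0.1]
gripper_width: 1.002
grasp_force: 0.0
```

Call:
move_arm(increments=[0, 0, 15, 0, 1, 0, 0, 30, 0, 1, 0, 0, 30, 0, 1, 0, 0, 20, 0, 1, 0, 0, 10, 0, 1, 0, 0, 5, 0, 1, 0, 0, 0, 0, 1, 0, 0, 0, 0, 1])

```text
time: 38.07
tool_pos: [0.6564, -0.0463, 0.0513]
tool_rot: [0.0, 1.0, -0.021, 0.001]
contact_force: [0.2, -0.3, -0.1]
gripper_width: 0.999
grasp_force: 0.0
```

```bash
python3 - <<'E'
from h import *
st()
plan([(.658,-.047,.0492,-.043,1,1)])
E
```

```text
t 38.07 tcp [656.4 -46.3  51.3] yaw -0.0427 w 0.999 F [ 0.2 -0.3 -0.1] g 0.0
[2,1,2,0.0,1,0,0,0,0,1]
end [658.3 -47.4  49.3] -0.043 2
```

Call:
move_arm(increments=[2, 1, 2, 0, 1, 0, 0, 0, 0, 0.8, 0, 0, 0, 0, 0.65, 0, 0, 0, 0, 0.58, 0, 0, 0, 0, 0.54, 0, 0, 0, 0, 0.5, 0, 0, 0, 0, 0.46, 0, 0, 0, 0, 0.4])

```text
time: 38.73
tool_pos: [0.6584, -0.0478, 0.0491]
tool_rot: [0.0, 1.0, -0.022, 0.001]
contact_force: [-0.4, 0.2, 3.6]
gripper_width: 0.441
grasp_force: 59.8
```

Call:
move_arm(increments=[0, 0, 0, 0, 0.2, 0, 0, 0, 0, 0, 0, 0, 0, 0, 0, 0, 0, 0, 0, 0])

```text
time: 39.07
tool_pos: [0.6584, -0.0478, 0.049]
tool_rot: [0.0, 1.0, -0.022, 0.001]
contact_force: [-0.6, 0.6, 4.8]
gripper_width: 0.437
grasp_force: 59.8
```

Call:
move_arm(increments=[0, 0, -5, 0, 0, 0, 0, -12, 0, 0, 0, 0, -25, 0, 0, 0, 0, -35, 0, 0, 0, 0, -35, 0, 0, 0, 0, -12, 0, 0, 0, 0, 0, 0, 0, 0, 0, 0, 0, 0])

```text
time: 39.73
tool_pos: [0.6577, -0.0476, 0.1723]
tool_rot: [0.0, 1.0, -0.022, 0.0]
contact_force: [-0.6, -0.4, -1.2]
gripper_width: 0.438
grasp_force: 59.5
```

```bash
python3 - <<'E'
from h import *
st(); snap('side','a17.png'); snap('top','b17.png')
plan([(.522,.0684,.17,-.036,0,2),(.522,.0684,.13,-.036,0,0)])
E
```

```text
t 39.73 tcp [657.7 -47.6 172.3] yaw -0.0432 w 0.438 F [-0.6 -0.4 -1.2] g 59.5
[-14,-11,0,0.0,0,-28,-22,0,0.0,0,-28,-22,0,0.0,0,-27,-22,-1,0.0,0,-28,-22,0,-0.01,0,-14,-11,0,0.0,0,0,0,0,0,0,0,0,0,0,0]
[0,0,20,0.0,0,0,0,20,0.0,0]
end [521.9  68.4 130.1] -0.033 10
```

Target TCP z at contact is 0.110.

Call:
move_arm(increments=[-14, -11, 0, 0, 0, -28, -22, 0, 0, 0, -28, -22, 0, 0, 0, -27, -22, -1, 0, 0, -28, -22, 0, -0.01, 0, -14, -11, 0, 0, 0, 0, 0, 0, 0, 0, 0, 0, 0, 0, 0])

```text
time: 40.5
tool_pos: [0.5219, 0.0686, 0.1708]
tool_rot: [0.0, 1.0, -0.016, -0.002]
contact_force: [1.8, 0.0, -1.5]
gripper_width: 0.436
grasp_force: 59.5
```

Call:
move_arm(increments=[0, 0, 10, 0, 0, 0, 0, 20, 0, 0, 0, 0, 12, 0, 0, 0, 0, 6, 0, 0, 0, 0, 4, 0, 0, 0, 0, 0, 0, 0, 0, 0, 0, 0, 0])

```text
time: 41.08
tool_pos: [0.5239, 0.0679, 0.1214]
tool_rot: [0.0, 1.0, -0.017, -0.0]
contact_force: [0.1, 1.3, -1.0]
gripper_width: 0.435
grasp_force: 59.5
```

Call:
move_arm(increments=[0, 0, 2, 0, 0, 0, 0, 2, 0, 0, 0, 0, 1, 0, 0, 0, 0, 0, 0, 0, 0, 0, 0, 0, 0])

```text
time: 41.5
tool_pos: [0.5236, 0.0681, 0.1164]
tool_rot: [-0.0, 1.0, -0.017, 0.0]
contact_force: [0.2, 0.4, -0.5]
gripper_width: 0.437
grasp_force: 59.5
```

Call:
move_arm(increments=[0, 0, 2, 0, 0, 0, 0, 2, 0, 0, 0, 0, 1, 0, 0, 0, 0, 0, 0, 0, 0, 0, 0, 0, 0])

```text
time: 41.92
tool_pos: [0.5235, 0.0681, 0.1111]
tool_rot: [0.0, 1.0, -0.017, -0.0]
contact_force: [-1.2, -0.6, -0.7]
gripper_width: 0.435
grasp_force: 59.5
```

Call:
move_arm(increments=[0, 0, 1, 0, 0, 0, 0, 0.5, 0, 0, 0, 0, 0, 0, 0, 0, 0, 0, 0, 0])

```text
time: 42.25
tool_pos: [0.5238, 0.0681, 0.1101]
tool_rot: [0.0, 1.0, -0.017, 0.0]
contact_force: [0.6, 0.9, 0.6]
gripper_width: 0.434
grasp_force: 59.7
```

Call:
move_arm(increments=[0, 0, 0.5, 0, 0, 0, 0, 0, 0, 0, 0, 0, 0, 0, 0])

```text
time: 42.5
tool_pos: [0.524, 0.0681, 0.11]
tool_rot: [0.0, 1.0, -0.017, 0.0]
contact_force: [-1.0, 0.3, 3.7]
gripper_width: 0.434
grasp_force: 60.3
```

Call:
move_arm(increments=[0, 0, 0, 0, 0.46, 0, 0, 0, 0, 0.5, 0, 0, 0, 0, 0.56, 0, 0, 0, 0, 0.65, 0, 0, 0, 0, 0.8, 0, 0, 0, 0, 1, 0, 0, 0, 0, 1])

```text
time: 43.08
tool_pos: [0.5235, 0.0681, 0.1091]
tool_rot: [0.0, 1.0, -0.017, -0.0]
contact_force: [-0.7, 0.0, -0.6]
gripper_width: 0.999
grasp_force: 0.0
```

Call:
move_arm(increments=[0, 0, -8, 0, 1, 0, 0, -20, 0, 1, 0, 0, -30, 0, 1, 0, 0, -30, 0, 1, 0, 0, -15, 0, 1, 0, 0, 0, 0, 1, 0, 0, 0, 0, 1])

```text
time: 43.67
tool_pos: [0.5243, 0.0681, 0.2139]
tool_rot: [-0.0, 1.0, -0.017, 0.002]
contact_force: [0.1, 0.2, -1.2]
gripper_width: 1.003
grasp_force: 0.0
```

Call:
move_arm(increments=[0, 15, 0, 0, 1, 0, 30, 0, 0, 1, 0, 35, 0, 0, 1, 0, 35, 0, 0, 1, 0, 30, 0, 0, 1, 0, 15, 0, 0, 1, 0, 0, 0, 0, 1, 0, 0, 0, 0, 1])

```text
time: 44.33
tool_pos: [0.5173, -0.092, 0.2104]
tool_rot: [-0.001, 1.0, -0.018, -0.002]
contact_force: [-0.4, 0.5, -0.5]
gripper_width: 0.999
grasp_force: 0.0
```

```bash
python3 - <<'E'
from h import *
st(); a=snap('side','a18.png')['image']; b=snap('top','b18.png')['image']
cv2.imwrite('pics/ab18.png',np.hstack([cv2.resize(a[110:330,230:420],(430,498),interpolation=cv2.INTER_CUBIC),cv2.resize(b[160:320,165:275],(342,498),interpolation=cv2.INTER_CUBIC)]))
E
```

```text
t 44.33 tcp [517.3 -92.  210.4] yaw -0.035 w 0.999 F [-0.4  0.5 -0.5] g 0.0
```

View pics/ab18.png

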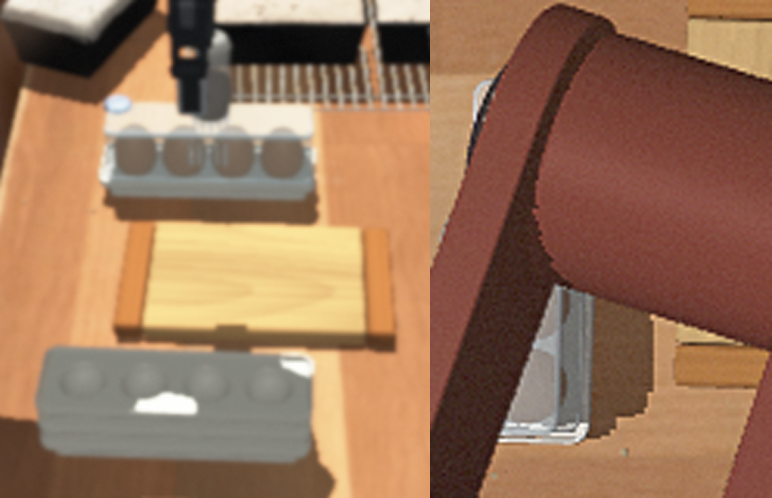

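The four eggs stand upright under the seated cover, with the salt upright on top at about (213,75). The third tray is nested flat on the stack and the robot is clear of everything.

```bash
python3 -c "
from plant import manip
print(manip.job_done())"
```

```text
the job is handed in; nothing more can be done
None
```

I handed the job in at about 44 s: the open tray now holds all four eggs upright, its cover is seated inside the rim with the salt shaker upright on top, and the emptied tray is nested cups up on the stack.

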